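# Uncap the slide magazine and put the thick slide away

### The job

Pull the cap off the slanting slide magazine and set it down, not dropped, mouth down in the middle of the black mat. Then take the thicker of the two framed slides out of its stand and slide it, lower end first, fully home into the magazine slot that fits its thickness (the middle one), without forcing it. Leave the thin slide and everything else on the bench where it is.

Things in the scene. Friction and masses are not known exactly. Their poses are not given: they have to be found in the camera images.
- magazine: Slide magazine, fixed: a grey box on a steel foot, leaning 25 degrees from vertical, roughly towards the robot. Origin: middle of its mouth, 100 mm above the bench; z points out of the mouth along the slant, y is level and runs across the slots, x along the slots (away from the robot and up). 40 mm (x) by 53 mm (y) outside; a collar 47 x 60 mm, 16 mm below the mouth, carries the cap.
- slots (a point): Middle of the magazine's mouth again (same axes), for the white slotted insert just inside, under the cap. Three slots, 31 mm long in x (centred), 40 mm deep, no lead-in, walls 2.5 to 2.8 mm: 6 mm wide centred at y = -13.5 mm, 9 mm wide at y = -3.2 mm (the middle one), 12.4 mm wide at y = +10.3 mm. Its top is level with the mouth. The gaps beside the insert (38 mm across) are no slots.
- insert_play (a point): The same point once more. The slotted insert as a whole sits up to 4.5 mm to either side of its middle position along y, differently each time; this is not reported: find the slot by touch or by eye. The insert is stiff (about 15 N to shift sideways) and stays where it is while a slide goes in.
- cap_centre (a point): The cap: loose grey plastic box open below, 47 (x) x 60 (y) x 57 mm high, walls 2.3 mm, about 70 g. The point is its centre; z points to its closed top. It starts over the magazine's mouth, axes along the magazine's, lower edge on the collar, overlapping the mouth by 16 mm with 1 mm play, so it comes off along the slant. Grip the flat sides 60 mm apart in y, in the upper half.
- mat: Black rubber mat, fixed flat on the bench, 140 mm in x by 160 mm in y, 4 mm thick; origin at the centre of its underside, on the bench.
- thick_slide_centre (a point): The thick slide: aluminium-framed glass, 8 mm thick (y), 26 mm wide (x), 76 mm tall (z), about 45 g; the point is its centre. It stands loose and upright in a slot of a fixed black stand (60 x 44 mm, 26 mm tall), lower end 8 mm and centre 46 mm above the bench, upper 58 mm free. Home in the magazine, its lower end is 40 mm below the mouth and 36 mm of it stand out.
- thin_slide_centre (a point): The thin slide: same shape, width and height but 5 mm thick, upright in a like stand; stays where it is. The point is its centre. The two stands may have changed places.
- dish: A closed petri dish, loose, stays where it is. 62 mm across, 16 mm high; origin at the centre of its underside.
- pipette: A black and white hand pipette lying down, loose, stays where it is. About 230 mm long along its x, 22 mm thick; origin on the bench below its middle.
- bottle: An amber reagent bottle, loose, stays where it is. 60 mm across, 130 mm high; origin at the centre of its underside.
- beaker: A glass beaker, loose, stays where it is. 64 mm across, 75 mm high; origin at the centre of its underside.
- jar: A small glass jar, loose, stays where it is. 52 mm across, 60 mm high; origin at the centre of its underside.
There are look-alikes about, which are no part of the job. Leave any red look-alike of the part that bears cap_centre alone. What is shaped like the part that bears thick_slide_centre but green or purple is not meant.

How it is judged:
By the outcome, as a careful person would: the job done as asked, in the order asked, and still so for the second after the job is handed in, with the robot touching nothing.
It also fails if it takes over 64 s, if anything falls off the work surface, if the arm or the gripper's body presses on something with over 40 N, if the wrist force passes 120 N, or if a joint passes its speed limit or range.

### The arm

A 6-joint arm with a two-finger parallel gripper is mounted at the origin on the work surface. World frame = base frame: x ahead of the robot, y to its left, z up, the work surface at z = 0. Lengths are in mm, angles in rad, forces in N, time in s.
With the tool pointing down it reaches from about 350 to 875 mm from the base axis. Payload 4.2 kg.
Tool frame: the origin (TCP) lies midway between the tips of the shut fingers; the grasp point (between the pads) lies 19 mm behind it; z points along the fingers, y is the direction in which the jaws open and shut (so a half turn about z gives the same grasp; the last joint's range is limited). The gripper opens to 85 mm and grips with 20 to 120 N. Pads are 22 mm wide; open, the fingers measure 114 mm over their backs; the gripper's body (76 mm by 85 mm) begins 54 mm behind the grasp point. The pads swing forward as they close: fully open they stand 13 mm farther back than shut.
Start: joints at [1.508, 0.385, 0.008, 0, -1.194, -0.259], TCP at [197.639, 592.906, 231.312] pointing down, gripper open.
Joint ranges: [-3.14, 3.14], [-1.21, 2.06], [-1.07, 1.41], [-3.16, 2.05], [-2.99, -0.16], [-3.1, 3.1]. Speed limits (rad/s): [2.79, 2.79, 3.14, 3.14, 3.14, 3.14].

### API

Orientations are given as a unit quaternion [x, y, z, w].
In Python, from bench import arm gives the robot as it stands.
- The arm moves only by the tool send_rows, never from a script. Its arguments are lists of equal length, an entry for each row: "translation": the shift along the tool's x, y, z in mm, a list of three; "dr": the turn, a rotation vector about the tool's x, y, z in degrees, a list of three; "grip": the finger opening in mm, from 0 to 85.4. In form: {"translation": [[dx, dy, dz], ...], "dr": [[ax, ay, az], ...], "grip": [grip, ...]}. A call has exactly 5 rows; each row shifts and turns the commanded pose from where the row before left it, along the tool's axes as they then stand; what a row does not reach is not made up. A row lasts 1/8 s, in which the tool goes at most 62.5 mm and 10.7 degrees, less where a joint would pass 70% of its speed; a pose out of reach is approached as far as the arm can. A call with a gripper value outside its range is refused whole. The fingers move at their own pace and stop on an object; the grip force is fixed at half the most. Time passes only in rows, so rows that do not move let the fingers close, or fill a call up. It gives the time, the measured TCP pose, the force and the opening at its end, in the units of the state.
- arm.read_state(): the state, without advancing time (a new reading comes with each control period).
- arm.get_image(name): name is "scene" or "top"; returns the picture (400x640x3 uint8, red, green, blue); there is no depth.
- arm.camera_info(name): a dict with "fx", "fy", "cx", "cy" (pixels), "D" ([k1, k2, p1, p2, k3] as OpenCV has them; the pictures are not rectified), "cam_to_world" (4x4, takes a point from camera to world coordinates). Camera axes: x right, y down, z forward; pixel columns grow to the right and rows downward; lengths in mm; the calibration is good to about 2 mm. A picture is of the moment at which its call begins. camera_info takes no time and is no camera call.
- arm.job_done(): hands the job in, once; it reports no verdict.
Trained networks look in the newest picture that a camera, given by its name, has taken for a name from the list of things; names that differ only in an ending like _2 or _b are one class to them, and where a whole thing is asked for, a point or a joint stands for the part that bears it (a point fixed in the world has none). Each returns a list of dicts, best first, with "confidence" (0 to 1); they miss things now and then, are a little off and sometimes report something else, mostly with a low value. They report only what shows in the picture. A call takes as long as a camera call. They do not tell look-alikes from the thing itself.
- arm.search_frame(thing, camera): "xyz" ([x, y, z] in mm, in world coordinates, good to about 4 mm: the middle of the surface that is visible of it).
- arm.place_of(thing, camera): "xyz" ([x, y, z] in mm, in world coordinates, good to about 4 mm: a listed point, or the origin of a listed thing).
The state is a dict: "clock": time; "joints": joint angles; "joint_vel": joint speeds; "joint_efforts": joint torques, N m; "position": TCP position; "ee_rot": TCP orientation; "contact_force": force on the tool from outside, world axes, zero at the start; "wrist_torque": the same for the moment, N m; "gripper_width": finger opening in mm.
Only numpy, scipy, OpenCV 4.12 (cv2) and the standard library are available. Lean on these libraries where they do the work, as an engineer would, in place of code of your own. Each camera call takes 0.05 s, during which the arm holds its last target.

## Working session

There is one attempt and no reset: what is moved stays moved. The work goes in short steps, Python scripts to look and compute and a tool call to move; the robot and the scene stay as the last step left them, time stands still between calls to the robot, and variables do not carry over. Pictures are saved under pics/ and viewed, and the job is handed in when it is done.

Besides the shell and the picture viewer there is one more tool, called after "Call:" as name(argument=value, ...), one argument or row to a line, values as JSON. send_rows: Moves the arm, as the interface text tells. Its arguments: {"type":"object","properties":{"translation":{"type":"array"},"dr":{"type":"array"},"grip":{"type":"array"}},"required":["translation","dr","grip"]}

```bash
ls; mkdir -p pics
python3 - <<'E'
from bench import arm
import cv2
s=arm.read_state(); print(s)
for c in ("scene","top"):
    im=arm.get_image(c); cv2.imwrite(f"pics/{c}0.png",im[:,:,::-1])
    i=arm.camera_info(c); print(c,i)
    for t in ["magazine","slots","cap_centre","mat","thick_slide_centre","thin_slide_centre","dish","pipette","bottle","beaker","jar"]:
        print(t,[( [round(v) for v in d["xyz"]],round(d["confidence"],2)) for d in arm.place_of(t,c)])
print(arm.read_state()["clock"])
E
```

```text
pics
{'clock': 0.0, 'joints': array([ 1.50760304e+00,  3.85560412e-01,  6.62773147e-03, -5.22504105e-04,
       -1.19399292e+00, -2.58603108e-01]), 'joint_vel': array([ 0.00094547, -0.00107354,  0.00015625,  0.0001063 , -0.00059562,
        0.00089506]), 'joint_efforts': array([-8.42483178e-05, -3.92286372e+01,  1.88398951e+01,  4.18624967e+00,
       -4.71959080e-03, -3.64943617e-06]), 'position': array([197.45850564, 592.37211892, 230.21651195]), 'ee_rot': array([ 9.87067751e-01, -1.60299912e-01, -1.37808625e-04,  1.08324673e-03]), 'contact_force': array([ 0.51162811,  1.03290386, -0.58305597]), 'wrist_torque': array([-0.01663278, -0.01649004,  0.0032637 ]), 'gripper_width': 85.85459626643099}
scene {'fx': 515.7978890851298, 'fy': 515.7978890851298, 'cx': 308.2426047588275, 'cy': 187.82860295834197, 'D': array([-0.00867295,  0.        ,  0.        ,  0.        ,  0.        ]), 'cam_to_world': array([[ 6.75460737e-01,  5.06297597e-01, -5.36111496e-01,
         1.21532672e+03],
       [ 7.37196988e-01, -4.80535634e-01,  4.75001164e-01,
        -5.60132437e+02],
       [-1.71287295e-0
[... 912 characters left out ...]
 4.60472084e-02, -7.70104853e-03,
         1.21832369e+01],
       [-3.45351210e-03, -2.37378773e-01, -9.71411031e-01,
         8.33693857e+02],
       [ 0.00000000e+00,  0.00000000e+00,  0.00000000e+00,
         1.00000000e+00]])}
magazine []
slots []
cap_centre [([581, 124, 26], 0.89), ([662, 3, 105], 0.69), ([540, 2, 26], 0.58)]
mat [([494, -325, -1], 0.94)]
thick_slide_centre [([645, 358, 34], 0.7), ([647, 216, 37], 0.64), ([616, 284, 48], 0.53)]
thin_slide_centre [([473, 285, 43], 0.67)]
dish [([400, 22, 2], 0.6), ([776, 182, 0], 0.54)]
pipette [([400, -169, 0], 0.77)]
bottle [([739, -208, 0], 0.74)]
beaker [([777, 181, 0], 0.98)]
jar [([397, -168, -1], 0.74), ([387, 131, 2], 0.65)]
1.2
```

View pics/scene0.png

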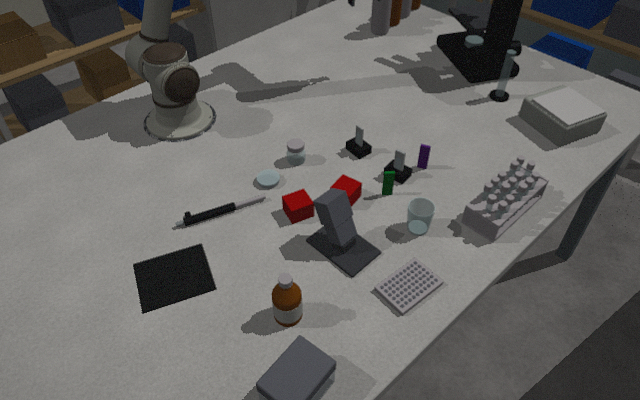

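View pics/top0.png

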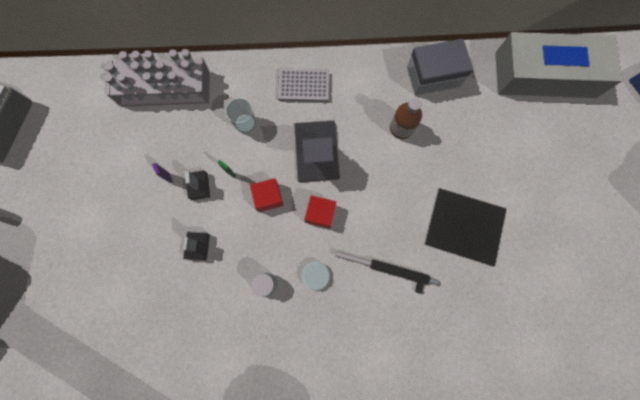

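```bash
cat > h.py <<'E'
from bench import arm
import cv2, numpy as np
from scipy.spatial.transform import Rotation as R
def P(c,pts):
    i=arm.camera_info(c); T=np.linalg.inv(i["cam_to_world"])
    K=np.array([[i["fx"],0,i["cx"]],[0,i["fy"],i["cy"]],[0,0,1]])
    return cv2.projectPoints(np.asarray(pts,float).reshape(-1,3),cv2.Rodrigues(T[:3,:3])[0],T[:3,3],K,np.asarray(i["D"]))[0].reshape(-1,2)
def ray(c,uv,z):
    i=arm.camera_info(c); K=np.array([[i["fx"],0,i["cx"]],[0,i["fy"],i["cy"]],[0,0,1]])
    n=cv2.undistortPoints(np.asarray(uv,float).reshape(-1,1,2),K,np.asarray(i["D"])).reshape(-1,2)
    T=i["cam_to_world"]; d=np.c_[n,np.ones(len(n))]@T[:3,:3].T; o=T[:3,3]
    return o+d*((z-o[2])/d[:,2])[:,None]
def crop(im,x0,y0,x1,y1,s,fn):
    # im RGB
    c=cv2.resize(im[y0:y1,x0:x1],None,fx=s,fy=s,interpolation=cv2.INTER_CUBIC)
    c=np.clip(255*(c/255.)**0.6,0,255).astype(np.uint8)
    for x in range((x0//10+1)*10,x1,10): cv2.putText(c,str(x),(int((x-x0)*s)-8,8),0,.3,(255,255,0),1); cv2.line(c,(int((x-x0)*s),9),(int((x-x0)*s),13),(255,255,0))
    for y in range((y0//10+1)*10,y1,10): cv2.putText(c,str(y),(0,int((y-y0)*s)+3),0,.3,(255,255,0),1)
    cv2.imwrite(fn,c[:,:,::-1])
E
python3 - <<'E'
from h import *
s=cv2.imread("pics/scene0.png")[:,:,::-1]; t=cv2.imread("pics/top0.png")[:,:,::-1]
crop(s,335,115,445,200,7,"pics/c1.png"); crop(t,140,140,250,270,4.5,"pics/c2.png")
crop(s,270,165,400,280,5,"pics/c3.png"); crop(t,240,110,350,235,4.7,"pics/c4.png")
E
```

```text
(no output)
```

View pics/c1.png

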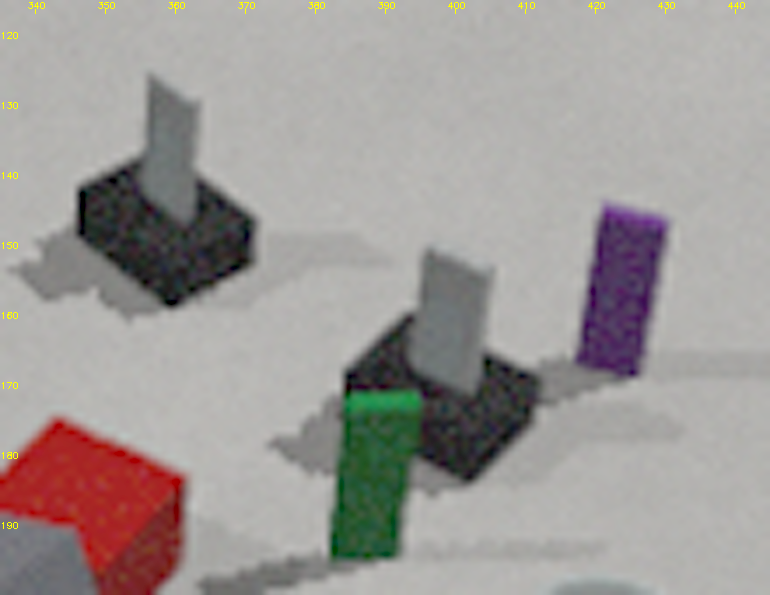

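View pics/c2.png

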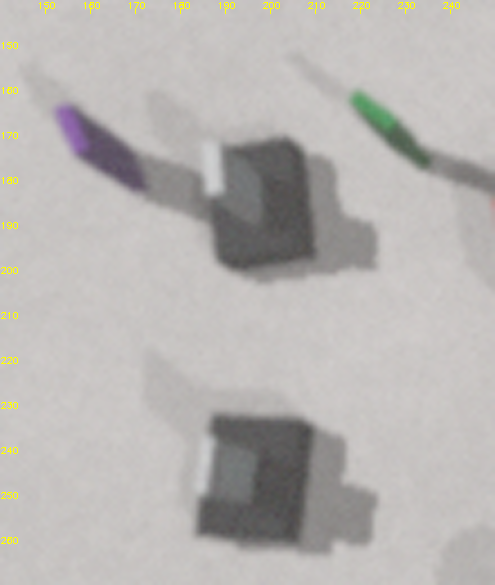

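View pics/c3.png

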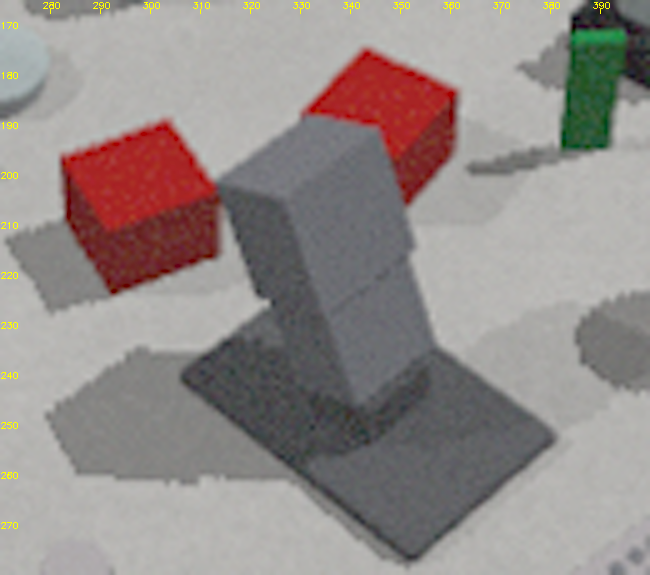

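View pics/c4.png

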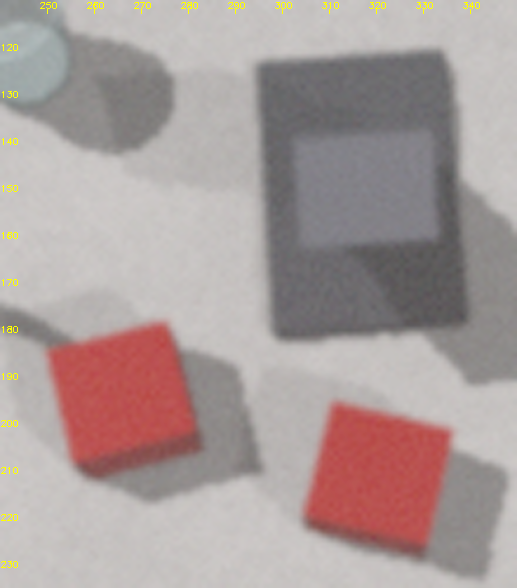

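```bash
cat >> h.py <<'E'
from scipy.optimize import minimize, least_squares
def mag(p):  # p=x,y,yaw(rad) -> R,t
    c=np.deg2rad(25); Rz=R.from_euler('z',p[2]).as_matrix()
    z=Rz@np.array([-np.sin(c),0,np.cos(c)]); x=Rz@np.array([np.cos(c),0,np.sin(c)])
    return np.c_[x,Rz@np.array([0,1.,0]),z], np.array([p[0],p[1],100.])
def gradim(im,s=0.8):
    g=cv2.GaussianBlur(im,(0,0),s).astype(float)
    gx=cv2.Sobel(g,cv2.CV_64F,1,0,ksize=3);gy=cv2.Sobel(g,cv2.CV_64F,0,1,ksize=3)
    return gx.sum(2)/3,gy.sum(2)/3
def edgescore(G,c,segs):
    gx,gy=G; tot=0
    a=[];d=[]
    n=40;t=np.linspace(.05,.95,n)
    for A,B in segs:
        ab=P(c,[A,B]); q=ab[0]+(ab[1]-ab[0])*t[:,None]
        u=(ab[1]-ab[0]);L=np.linalg.norm(u);u/=L+1e-9; nn=np.array([-u[1],u[0]])
        m=q.astype(np.float32)
        v=cv2.remap(gx,m[:,0],m[:,1],1)[:,0]*nn[0]+cv2.remap(gy,m[:,0],m[:,1],1)[:,0]*nn[1]
        tot+=np.clip(abs(v),0,120).mean()*L
    return tot
E
python3 - <<'E'
from h import *
sc=lambda c,o,s:[(c[0]+.5)/s-.5+o[0],(c[1]+.5)/s-.5+o[1]]
o=(270,165)
S=[((-1,-1,1),sc((218,182),o,5)),((1,-1,1),sc((285,200),o,5)),((1,1,1),sc((380,127),o,5)),((-1,1,1),sc((308,114),o,5)),((1,-1,0),sc((330,310),o,5)),((1,1,0),sc((412,248),o,5)),((-1,-1,0),sc((262,297),o,5))]
o=(240,110)
T=[((1,1,1),sc((292,135),o,4.7)),((1,-1,1),sc((432,128),o,4.7)),((-1,-1,1),sc((440,240),o,4.7)),((-1,1,1),sc((302,248),o,4.7))]
def pts(L,p):
    Rm,t=mag(p); return [t+Rm@np.array([23.5*k[0],30*k[1],41 if k[2] else -16]) for k,_ in L]
def res(p,which):
    r=[]
    for c,L in which: r.append((P(c,pts(L,p))-np.array([u for _,u in L])).ravel())
    return np.concatenate(r)
for w in ([("scene",S)],[("top",T)],[("scene",S),("top",T)]):
    f=least_squares(res,[660,3,0],args=(w,)); print(f.x[:2],np.rad2deg(f.x[2]),np.round(f.fun.reshape(-1,2),1).tolist())
p=f.x
# edge score fit
im={c:cv2.imread(f"pics/{c}0.png")[:,:,::-1] for c in("scene","top")}
G={c:gradim(im[c]) for c in im}
def segs(p,c):
    Rm,t=mag(p); V=lambda a,b,z:t+Rm@np.array([23.5*a,30*b,z])
    s=[(V(-1,-1,41),V(1,-1,41)),(V(1,-1,41),V(1,1,41)),(V(1,1,41),V(-1,1,41)),(V(-1,1,41),V(-1,-1,41))]
    if c=="scene": s+=[(V(1,-1,41),V(1,-1,-16)),(V(1,1,41),V(1,1,-16)),(V(-1,-1,41),V(-1,-1,-16)),(V(1,-1,-16),V(1,1,-16))]
    return s
for cs in (["scene"],["top"],["scene","top"]):
    q=minimize(lambda d:-sum(edgescore(G[c],c,segs(p+d*[1,1,.02],c)) for c in cs),np.zeros(3),method="Nelder-Mead",options=dict(initial_simplex=[[0,0,0],[2,0,0],[0,2,0],[0,0,2]]))
    pp=p+q.x*[1,1,.02]; print(cs,pp[:2],np.rad2deg(pp[2]),q.fun)
for c in im:
    v=im[c].copy()
E
```

```text
[666.9800438    3.04423023] 2.823090732110228 [[-0.3, 0.6], [0.5, 0.4], [0.3, 0.7], [0.2, 0.4], [-0.6, 0.4], [1.2, -1.8], [-1.2, -1.0]]
[664.54725761   3.46818277] 1.1723768942785144 [[0.3, 0.6], [0.1, 0.2], [-0.3, -0.5], [-0.2, -0.3]]
[665.84666414   3.54976987] 2.153562881933098 [[-0.5, 0.1], [0.2, -0.0], [0.2, 0.4], [0.3, 0.1], [-1.1, 0.0], [1.0, -2.0], [-1.4, -1.5], [0.3, 0.3], [-0.0, -0.6], [-0.1, -1.4], [0.1, -0.7]]
['scene'] [665.80273351   3.24818252] 0.951292578193633 -11621.925578146744
['top'] [664.16590815   3.75305614] 0.8494977805770401 -6997.801519089537Traceback (most recent call last):
  File "<stdin>", line 25, in <module>
    res = _minimize_neldermead(fun, x0, args, callback, bounds=bounds,
                               **options)
    fxr = func(xr)
    fx = function(np.copy(x), *(wrapper_args + args))
  File "<stdin>", line 25, in <lambda>
  File "<stdin>", line 25, in <genexpr>
  File "h.py", line 34, in edgescore
    ab=P(c,[A,B]); q=ab[0]+(ab[1]-ab[0])*t[:,None]
  File "h.py", line 5, in P
    i=arm.camera_info(c); T=np.linalg.inv(i["cam_to_world"])
ValueError: time passes only in moves, steps and waits
```

```bash
python3 - <<'E'
from bench import arm
import pickle
pickle.dump({c:arm.camera_info(c) for c in("scene","top")},open("cam.pkl","wb"))
E
sed -i 's/arm.camera_info(c)/CAM[c]/; s/^import cv2, numpy as np/import cv2, numpy as np, pickle\nCAM=pickle.load(open("cam.pkl","rb"))/' h.py
python3 - <<'E'
from h import *
im={c:cv2.imread(f"pics/{c}0.png")[:,:,::-1] for c in("scene","top")}
G={c:gradim(im[c]) for c in im}
def fit(segs,p0,sc,cs,tag):
    p0=np.array(p0,float); sc=np.array(sc,float)
    best=None
    for k in range(4):
        sx=np.vstack([np.zeros(len(p0)),np.eye(len(p0))*[2,-2,1,-1][k]])
        q=minimize(lambda d:-sum(edgescore(G[c],c,segs(p0+d*sc,c)) for c in cs),sx[0],method="Nelder-Mead",options=dict(initial_simplex=sx,xatol=.01,fatol=.5))
        if best is None or q.fun<best.fun: best=q
    p=p0+best.x*sc; o=p.copy(); o[2]=np.rad2deg(o[2]); print(tag,cs,np.round(o,2),round(best.fun)); return p
def box(p,hx,hy,z0,z1,names):
    Rz=R.from_euler('z',p[2]).as_matrix(); V=lambda a,b,z:Rz@[a*hx,b*hy,0]+[p[0],p[1],z]
    top=[(V(-1,-1,z1),V(1,-1,z1)),(V(1,-1,z1),V(1,1,z1)),(V(1,1,z1),V(-1,1,z1)),(V(-1,1,z1),V(-1,-1,z1))]
    bot=[(V(-1,-1,z0),V(1,-1,z0)),(V(1,-1,z0),V(1,1,z0))]
    ver=[(V(-1,-1,z0),V(-1,-1,z1)),(V(1,-1,z0),V(1,-1,z1)),(V(1,1,z0),V(1,1,z1))]
    return {"t":top,"b":bot,"v":ver}
C=(["scene"],["top"],["scene","top"])
def magseg(p,c):
    Rm,t=mag(p); V=lambda a,b,z:t+Rm@np.array([23.5*a,30*b,z])
    s=[(V(-1,-1,41),V(1,-1,41)),(V(1,-1,41),V(1,1,41)),(V(1,1,41),V(-1,1,41)),(V(-1,1,41),V(-1,-1,41))]
    if c=="scene": s+=[(V(1,-1,41),V(1,-1,-16)),(V(1,1,41),V(1,1,-16)),(V(-1,-1,41),V(-1,-1,-16)),(V(1,-1,-16),V(1,1,-16))]
    return s
for cs in C: pm=fit(magseg,[665,3.5,.016],[1,1,.02],cs,"mag")
for cs in C: fit(lambda p,c:box(p,70,80,0,4,0)["t"],[495,-326,-.2],[3,3,.05],cs,"mat")
# stands + slides
for nm,p0,h in (("thick",[618,288,0],4),("thin",[476,284,0],2.5)):
    for cs in C:
        for a,b in ((30,22),(22,30)):
            fit(lambda p,c:box(p,a,b,0,26,0)["t"]+(box(p,a,b,0,26,0)["b"]+box(p,a,b,0,26,0)["v"] if c=="scene" else []),p0,[3,3,.05],cs,nm+f" stand {a}")
        fit(lambda p,c:box(p,13,h,26,84,0)["t"]+(box(p,13,h,26,84,0)["v"] if c=="scene" else []),p0,[3,3,.05],cs,nm+" slide")
for z in (6,10):
    o=(240,110);q=np.array([(257,65),(443,52),(467,320),(278,338)])/4.7+o
    print(np.round(ray("top",q,z),1))
E
```

```text
mag ['scene'] [665.8    3.25   0.94] -11621
mag ['top'] [664.13   3.82   0.92] -6997
mag ['scene', 'top'] [664.69   3.61   0.99] -18435
mat ['scene'] [ 499.91 -335.1   -20.84] -30007
mat ['top'] [ 490.34 -329.97  -20.72] -31717
mat ['scene', 'top'] [ 496.75 -332.86  -20.5 ] -61534
thick stand 30 ['scene'] [623.73 283.18  10.75] -9854
thick stand 22 ['scene'] [623.95 278.47 -12.98] -8432
thick slide ['scene'] [622.93 281.96  17.11] -8216
thick stand 30 ['top'] [614.71 278.99   2.65] -8585
thick stand 22 ['top'] [603.87 284.27   7.99] -6854
thick slide ['top'] [617.08 287.06   8.18] -3225
thick stand 30 ['scene', 'top'] [622.21 281.61   7.06] -16090
thick stand 22 ['scene', 'top'] [624.29 278.9  -14.28] -14744
thick slide ['scene', 'top'] [619.71 285.88  17.94] -10414
thin stand 30 ['scene'] [482.89 280.94  -0.7 ] -9959
thin stand 22 ['scene'] [482.08 274.35 -27.81] -9223
thin slide ['scene'] [480.76 281.48   3.4 ] -7567
thin stand 30 ['top'] [476.52 277.7   -4.85] -10233
thin stand 22 ['top'] [486.11 283.73  -9.14] -6989
thin slide ['top'] [475.8  281.46  -7.29] -3653
thin stand 30 ['scene', 'top'] [476.51 279.02  -8.06] -19473
thin stand 22 ['scene', 'top'] [482.03 273.27 -13.88] -15429
thin slide ['scene', 'top'] [4.8199e+02 2.8096e+02 4.0000e-02] -10768
[[764.9  54.7   6. ]
 [767.6 -43.1   6. ]
 [621.2 -46.9   6. ]
 [616.4  48.8   6. ]]
[[763.1  54.5  10. ]
 [765.8 -42.9  10. ]
 [620.1 -46.6  10. ]
 [615.3  48.6  10. ]]
```

Run:
```python
from h import *
im={c:cv2.imread(f"pics/{c}0.png")[:,:,::-1].copy() for c in("scene","top")}
s=im["scene"];t=im["top"]
crop(t,415,180,515,275,6,"pics/m1.png"); crop(s,125,235,225,315,7,"pics/m2.png")
crop(t,175,135,225,205,8,"pics/m3.png")
crop(s,375,145,425,190,12,"pics/m4.png")
```

```text
(no output)
```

View pics/m1.png

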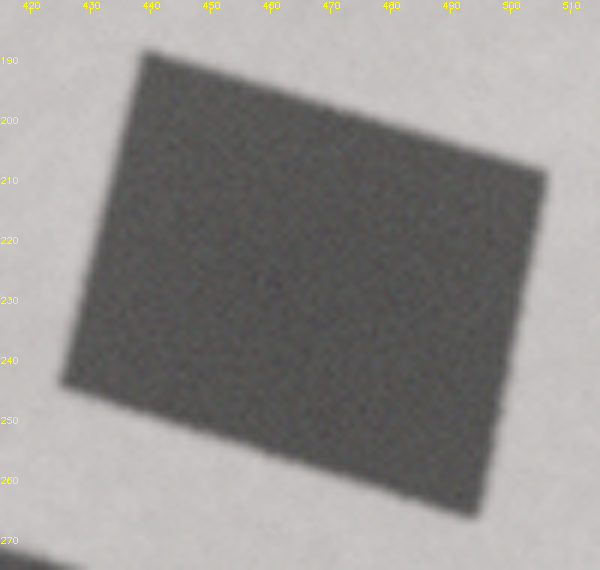

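View pics/m2.png

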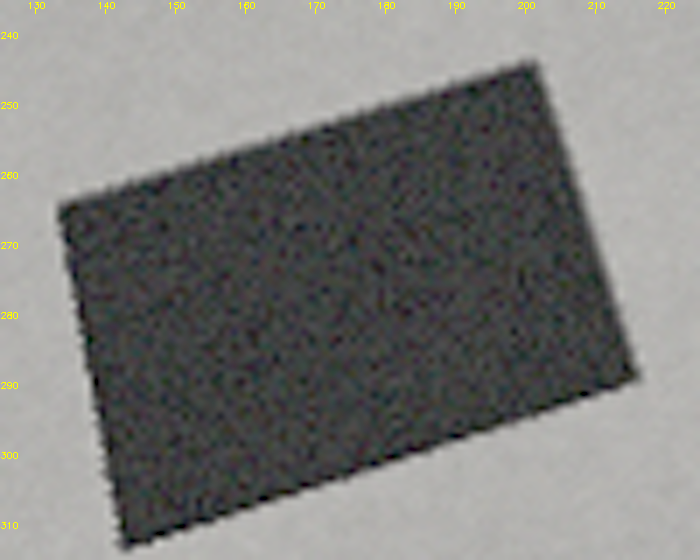

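View pics/m3.png

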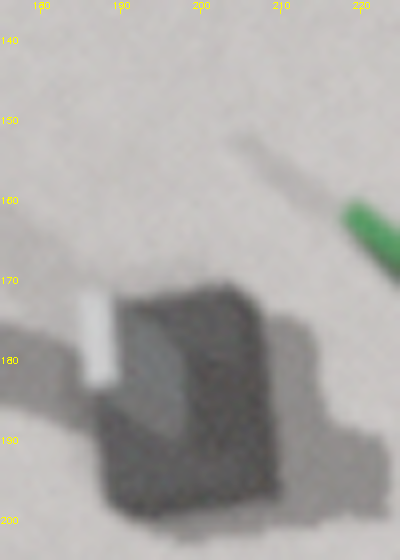

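View pics/m4.png

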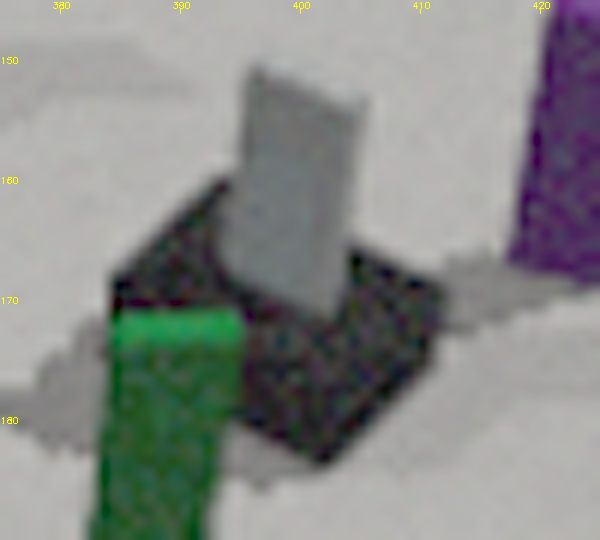

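Run:
```python
from h import *
a=ray("top",[(438.7,188.5),(505.8,208.5),(494.5,266),(425.5,244)],4); print(a.round(),a.mean(0),)
b=ray("scene",[(133.3,264.3),(201.3,244),(215.7,288.8),(142.7,312.8)],4); print(b.round(),b.mean(0))
def V(p,k,h): 
    Rz=R.from_euler('z',p[2]).as_matrix(); return Rz@[13*k[0],h*k[1],0]+[p[0],p[1],k[2]]
S=[((-1,-1,84),(395.8,151.3)),((1,-1,84),(404,154.3)),((-1,-1,26),(393.8,167.5)),((1,-1,26),(402.3,171))]
T=[((1,1,84),(185,171.3)),((1,-1,84),(188.8,171.4)),((-1,-1,84),(190,183.0)),((-1,1,84),(186,183.3))]
for w in ([("scene",S)],[("top",T)],[("scene",S),("top",T)]):
    f=least_squares(lambda p:np.concatenate([(P(c,[V(p,k,4) for k,_ in L])-[u for _,u in L]).ravel() for c,L in w]),[618,286,0],x_scale=[1,1,.02])
    print(f.x[:2],np.rad2deg(f.x[2]),f.fun.round(1))
print(ray("top",[(209.5,197)],0),ray("top",[(204.5,170.5),(188,172),(187,198)],26))
print(ray("scene",[(384.5,168),(393.8,159.8),(411.5,169),(403,177)],26))
print("green/purple bases",ray("scene",[(386,194),(422,168)],0))
```

```text
[[ 585. -279.    4.]
 [ 530. -427.    4.]
 [ 402. -379.    4.]
 [ 457. -233.    4.]] [ 493.85162903 -329.46711146    4.        ]
[[ 406. -380.    4.]
 [ 463. -233.    4.]
 [ 590. -282.    4.]
 [ 534. -429.    4.]] [ 497.98709998 -330.97009083    4.        ]
[623.10908309 283.20419565] 11.901230246892284 [-0.2 -0.6  0.7  0.2 -0.4  0.1 -0.1  0.3]
[617.05273985 284.61226621] 6.476440986921306 [ 0.1  0.5  0.1 -0.2 -0.2 -0.3  0.  -0. ]
[619.20647057 284.87497372] 9.431452760930904 [-0.9 -1.7 -0.2 -0.8 -1.1 -1.1 -1.  -0.6 -0.3 -0.3 -0.3 -1.2  0.  -1.4
  0.3 -0.9]
[[591.15592455 261.55355374   0.        ]] [[648.83009629 266.87731992  26.        ]
 [646.96840057 304.89842951  26.        ]
 [585.07270935 304.80780573  26.        ]]
[[596.22848021 258.39642597  26.        ]
 [591.57606156 301.03229781  26.        ]
 [647.5586301  306.66333897  26.        ]
 [652.14169493 266.83683729  26.        ]]
green/purple bases [[647.53762738 209.47078625   0.        ]
 [648.33458279 354.95192159   0.        ]]
```

```bash
cat >> h.py <<'E'
def Rt_tilt(yaw,tilt=25):  # tool x ~ forward, z down & away by tilt, yaw deg
    c=np.deg2rad(tilt); Rz=R.from_euler('z',yaw,degrees=True).as_matrix()
    x=Rz@[np.cos(c),0,np.sin(c)]; z=Rz@[np.sin(c),0,-np.cos(c)]
    return np.c_[x,np.cross(z,x),z]
def state():
    s=arm.read_state(); return np.array(s["position"]),R.from_quat(s["ee_rot"]).as_matrix(),s
def plan(wps,p=None,Rm=None,dec=1):
    """wps: list of (pos,Rot,nrows)"""
    if p is None: p,Rm,s=state(); print("clk",round(s["clock"],2),"p",p.round(2),"F",np.round(s["contact_force"],1),"w",round(s["gripper_width"],1))
    T=[];D=[]
    for tp,tR,n in wps:
        for k in range(n,0,-1):
            t=np.round(Rm.T@((tp-p)/k),dec)+0.; rv=R.from_matrix(Rm.T@tR).as_rotvec(degrees=True)/k; d=np.round(rv,dec)+0.
            T.append(t.tolist());D.append(d.tolist()); p=p+Rm@t; Rm=Rm@R.from_rotvec(d,degrees=True).as_matrix()
    for i in range(0,len(T),5): print('T',T[i:i+5]); print('D',D[i:i+5])
    print("end",p.round(1))
M=np.array([664.9,3.5,100.]); MY=1.1
E
python3 - <<'E'
from h import *
Rm,t=mag([*M[:2],np.deg2rad(MY)])
RT=Rt_tilt(MY)
plan([(np.array([330,380,235]),Rt_tilt(-18.5,0),5),(t+Rm@[0,0,95],RT,10),(t+Rm@[0,0,70],RT,2)])
E
```

```text
clk 1.2 p [197.62 592.91 231.31] F [-0.2 -1.1 -0.5] w 85.4
T [[38.6, 32.0, -0.7], [38.6, 32.0, -0.7], [38.6, 32.0, -0.8], [38.6, 32.1, -0.7], [38.5, 32.0, -0.8]]
D [[0.0, 0.0, 0.0], [0.0, 0.0, 0.0], [0.0, 0.0, 0.0], [0.0, 0.0, 0.0], [0.0, 0.0, 0.1]]
T [[39.9, 26.4, 4.9], [38.8, 27.7, 6.4], [37.5, 29.1, 7.9], [36.2, 30.3, 9.3], [34.7, 31.6, 10.6]]
D [[0.4, 2.5, -1.9], [0.4, 2.5, -1.9], [0.4, 2.5, -1.9], [0.4, 2.5, -1.9], [0.5, 2.5, -1.9]]
T [[33.2, 32.8, 11.8], [31.5, 34.0, 13.0], [29.7, 35.2, 14.0], [27.9, 36.3, 15.0], [26.0, 37.3, 15.8]]
D [[0.4, 2.5, -2.0], [0.5, 2.4, -1.9], [0.4, 2.5, -2.0], [0.5, 2.4, -1.9], [0.4, 2.5, -2.0]]
T [[0.0, 0.0, 12.5], [0.0, 0.0, 12.5]]
D [[0.0, 0.0, 0.0], [0.0, 0.0, 0.0]]
end [635.3   2.9 163.4]
```

Call:
send_rows(
  translation=[
    [38.6,32,-0.7],
    [38.6,32,-0.7],
    [38.6,32,-0.8],
    [38.6,32.1,-0.7],
    [38.5,32,-0.8],
  ],
  dr=[
    [0,0,0],
    [0,0,0],
    [0,0,0],
    [0,0,0],
    [0,0,0.1],
  ],
  grip=[85,85,85,85,85],
)

```text
clock: 1.82
position: [330.7, 378.6, 235.3]
ee_rot: [0.987, -0.161, 0.0, -0.0]
contact_force: [-0.3, 0.2, 0.0]
gripper_width: 85.3
```

Call:
send_rows(
  translation=[
    [39.9,26.4,4.9],
    [38.8,27.7,6.4],
    [37.5,29.1,7.9],
    [36.2,30.3,9.3],
    [34.7,31.6,10.6],
  ],
  dr=[
    [0.4,2.5,-1.9],
    [0.4,2.5,-1.9],
    [0.4,2.5,-1.9],
    [0.4,2.5,-1.9],
    [0.5,2.5,-1.9],
  ],
  grip=[85,85,85,85,85],
)

```text
clock: 2.45
position: [478.2, 190.3, 210.8]
ee_rot: [0.991, -0.077, 0.111, -0.001]
contact_force: [0.6, 0.1, 0.3]
gripper_width: 85.2
```

Call:
send_rows(
  translation=[
    [33.2,32.8,11.8],
    [31.5,34,13],
    [29.7,35.2,14],
    [27.9,36.3,15],
    [26,37.3,15.8],
  ],
  dr=[
    [0.4,2.5,-2],
    [0.5,2.4,-1.9],
    [0.4,2.5,-2],
    [0.5,2.4,-1.9],
    [0.4,2.5,-2],
  ],
  grip=[85,85,85,85,85],
)

```text
clock: 3.08
position: [625.7, 1.4, 186.3]
ee_rot: [0.976, 0.01, 0.218, -0.002]
contact_force: [1.1, 0.4, 1.2]
gripper_width: 85.0
```

Run:
```python
from h import *
p,Rn,s=state(); print(s["clock"],p,R.from_matrix(Rn.T@Rt_tilt(MY)).as_rotvec(degrees=True),s["contact_force"],s["joints"])
for c in("scene","top"):
    im=arm.get_image(c); cv2.imwrite(f"pics/{c}1.png",im[:,:,::-1])
    crop(im,*((260,110,380,250,5) if c=="scene" else (260,90,380,240,5)),f"pics/{c}1c.png")
```

```text
3.075 [625.6918428    1.35961309 186.33543299] [ 0.03482895 -0.15426294  0.09354546] [1.11689261 0.43456518 1.20731358] [ 0.3080888   0.2407836  -0.51355071  0.30933213 -0.41117824  1.02463314]
```

View pics/scene1c.png

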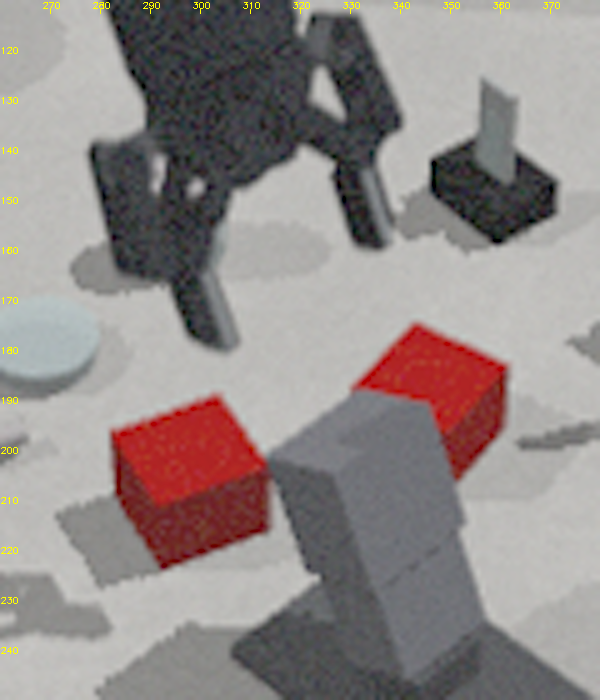

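View pics/top1c.png

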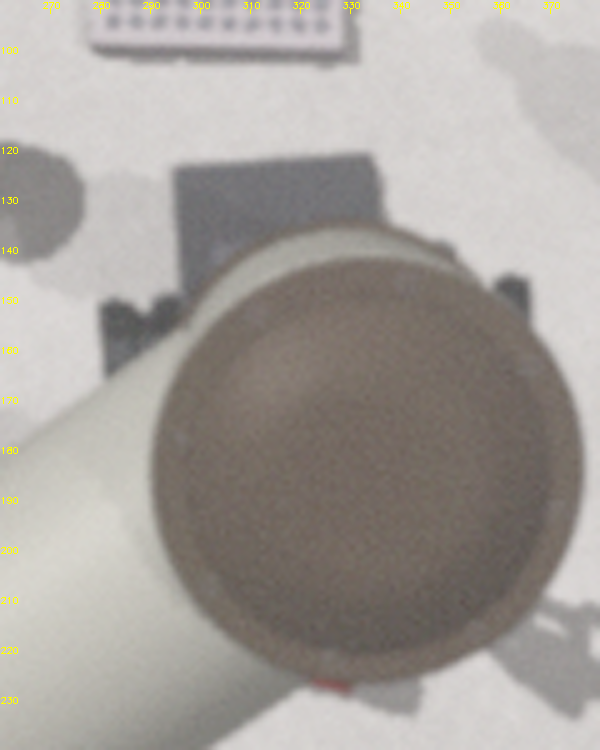

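Run:
```python
from h import *
p,Rn,s=state()
for b in (11,13):
  for o in (42.5,52): print(b,o,P("scene",[p+Rn@[0,o,-b],p+Rn@[0,-o,-b],p+Rn@[0,0,-b]]).round(1).tolist())
Rm,t=mag([*M[:2],np.deg2rad(MY)])
plan([(t+Rm@[0,0,40],Rt_tilt(MY),5),(t+Rm@[0,0,2],Rt_tilt(MY),4)])
```

```text
11 42.5 [[304.8, 180.4], [333.2, 161.7], [319.3, 170.9]]
11 52 [[301.5, 182.6], [336.3, 159.7], [319.3, 170.9]]
13 42.5 [[304.5, 179.6], [333.0, 160.9], [319.0, 170.1]]
13 52 [[301.2, 181.8], [336.0, 158.9], [319.0, 170.1]]
clk 3.17 p [ 6.2544e+02 -6.1000e-01  1.8486e+02] F [-1.  -0.2 -0. ] w 84.9
T [[0.0, -0.7, 10.7], [0.0, -0.7, 10.7], [0.0, -0.7, 10.7], [0.0, -0.7, 10.8], [0.0, -0.7, 10.7]]
D [[0.0, 0.0, 0.0], [0.0, 0.0, -0.1], [0.1, 0.0, 0.0], [0.0, 0.0, -0.1], [0.1, 0.0, 0.0]]
T [[0.0, 0.0, 9.5], [0.0, 0.0, 9.5], [0.0, 0.0, 9.5], [0.0, 0.0, 9.5]]
D [[0.0, 0.0, 0.0], [0.0, 0.0, 0.0], [0.0, 0.0, 0.0], [0.0, 0.0, 0.0]]
end [664.    3.5 101.8]
```

Call:
send_rows(
  translation=[
    [0,-0.7,10.7],
    [0,-0.7,10.7],
    [0,-0.7,10.7],
    [0,-0.7,10.8],
    [0,-0.7,10.7],
  ],
  dr=[
    [0,0,0],
    [0,0,-0.1],
    [0.1,0,0],
    [0,0,-0.1],
    [0.1,0,0],
  ],
  grip=[85,85,85,85,85],
)

```text
clock: 3.8
position: [647.6, 7.2, 136.7]
ee_rot: [0.976, 0.012, 0.217, -0.003]
contact_force: [-0.7, -0.7, 0.1]
gripper_width: 84.6
```

Run:
```python
from h import *
im=arm.get_image("scene"); crop(im,260,110,380,250,5,"pics/scene2c.png")
p,Rn,s=state()
Rm,t=mag([*M[:2],np.deg2rad(MY)]); print("in mag",Rm.T@(p-t))
plan([(t+Rm@[0,0,2],Rt_tilt(MY),4)])
```

```text
in mag [-1.14254852  3.70879262 39.29686196]
clk 3.85 p [647.19   6.87 135.13] F [ 0.2 -0.4 -1.5] w 85.1
T [[0.3, 1.0, 9.3], [0.3, 0.9, 9.3], [0.3, 1.0, 9.3], [0.3, 0.9, 9.4]]
D [[0.0, 0.0, 0.1], [0.0, 0.0, 0.0], [-0.1, 0.1, 0.1], [0.0, 0.0, 0.0]]
end [664.1   3.5 101.8]
```

View pics/scene2c.png

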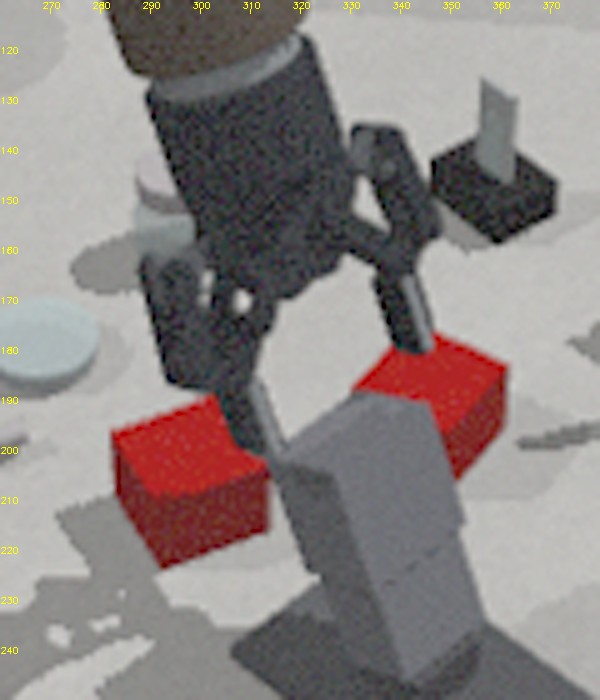

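Call:
send_rows(
  translation=[
    [0,0,0],
    [0,0,0],
    [0,0,0],
    [0,0,0],
    [0,0,0],
  ],
  dr=[
    [0,0,0],
    [0,0,0],
    [0,0,0],
    [0,0,0],
    [0,0,0],
  ],
  grip=[85,85,85,85,85],
)

```text
clock: 4.47
position: [647.4, 6.7, 137.8]
ee_rot: [0.976, 0.011, 0.217, -0.003]
contact_force: [0.5, -0.3, 0.3]
gripper_width: 85.3
```

Run:
```python
from h import *
Rm,t=mag([*M[:2],np.deg2rad(MY)]); 
for k in range(3):
    p,Rn,s=state(); print("in mag",s["clock"],p,Rm.T@(p-t),s["joint_vel"].round(4),s["joints"].round(4)); arm.get_image("scene")
plan([(t+Rm@[0,0,2],Rt_tilt(MY),4)])
```

```text
in mag 4.475 [647.4167928    6.68962982 137.77153688] [ 0.17619021  3.52467487 41.59412091] [-0.0025  0.0019  0.0006  0.0012  0.0003 -0.0016] [ 0.2913  0.3332 -0.5549  0.4112 -0.2813  0.9302]
in mag 4.525 [647.37871687   6.68937597 137.68076717] [ 0.1033227   3.52515203 41.5279463 ] [-0.0004  0.0022  0.0007  0.0007 -0.0006  0.0018] [ 0.2913  0.3333 -0.555   0.4112 -0.2813  0.9302]
in mag 4.575 [647.39140936   6.68009846 137.63868876] [ 0.09687936  3.51563256 41.48452249] [-0.0019  0.0027 -0.0003 -0.0002 -0.0003  0.0006] [ 0.2913  0.3334 -0.555   0.4112 -0.2813  0.9302]
clk 4.62 p [647.38   6.69 137.62] F [-0.2  0.2 -0.4] w 85.0
T [[0.0, 0.9, 9.9], [0.0, 0.9, 9.9], [-0.1, 0.9, 9.8], [0.0, 0.9, 9.9]]
D [[0.0, 0.0, 0.1], [-0.1, 0.0, 0.0], [0.0, 0.0, 0.1], [-0.1, 0.0, 0.0]]
end [664.1   3.5 101.8]
```

Call:
send_rows(
  translation=[
    [0,0.9,9.9],
    [0,0.9,9.9],
    [-0.1,0.9,9.8],
    [0,0.9,9.9],
    [0,0,0],
  ],
  dr=[
    [0,0,0.1],
    [-0.1,0,0],
    [0,0,0.1],
    [-0.1,0,0],
    [0,0,0],
  ],
  grip=[85,85,85,85,85],
)

```text
clock: 5.25
position: [663.7, 2.8, 100.4]
ee_rot: [0.977, 0.009, 0.215, -0.002]
contact_force: [-0.2, 0.0, -0.5]
gripper_width: 85.0
```

Run:
```python
from h import *
im=arm.get_image("scene"); crop(im,260,110,380,250,5,"pics/scene3c.png")
p,Rn,s=state()
Rm,t=mag([*M[:2],np.deg2rad(MY)]); print("in mag",p,Rm.T@(p-t),R.from_matrix(Rn.T@Rt_tilt(MY)).as_rotvec(degrees=True),s["joints"].round(3),s["contact_force"].round(1))
```

```text
in mag [664.07120099   3.09693621 101.276462  ] [-0.21856524 -0.38707869  1.51033863] [ 0.00638871  0.11172099 -0.0059821 ] [ 0.243  0.402 -0.614  0.629 -0.16   0.743] [0.1 0.3 0.5]
```

View pics/scene3c.png

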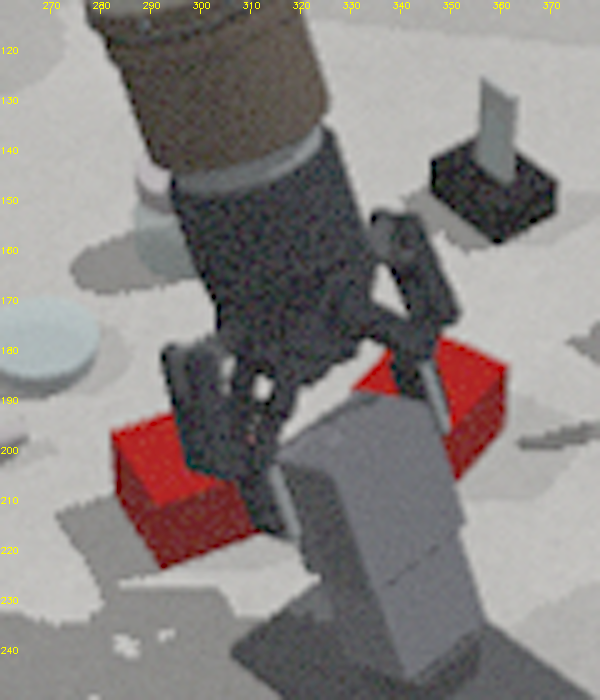

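Call:
send_rows(
  translation=[
    [0,0,0],
    [0,0,0],
    [0,0,0],
    [0,0,0],
    [0,0,0],
  ],
  dr=[
    [0,0,0],
    [0,0,0],
    [0,0,0],
    [0,0,0],
    [0,0,0],
  ],
  grip=[50,50,50,50,50],
)

```text
clock: 5.92
position: [664.7, 3.8, 103.0]
ee_rot: [0.976, 0.01, 0.217, -0.002]
contact_force: [-3.1, 2.1, 4.6]
gripper_width: 59.4
```

Call:
send_rows(
  translation=[
    [0,0,-4],
    [0,0,-8],
    [0,0,-10],
    [0,0,-12],
    [0,0,-16],
  ],
  dr=[
    [0,0,0],
    [0,0,0],
    [0,0,0],
    [0,0,0],
    [0,0,0],
  ],
  grip=[50,50,50,50,50],
)

```text
clock: 6.55
position: [642.2, 2.6, 146.3]
ee_rot: [0.977, 0.009, 0.214, -0.002]
contact_force: [-0.8, -0.2, -0.8]
gripper_width: 59.8
```

Run:
```python
from h import *
p,Rn,s=state()
print(s["joints"].round(3))
# cap in hand pixel check
im=arm.get_image("scene"); crop(im,250,90,390,260,4.5,"pics/scene4c.png"); cv2.imwrite("pics/scene4.png",im[:,:,::-1])
# waypoints
Rm,t=mag([*M[:2],np.deg2rad(MY)]); print("in mag",p,Rm.T@(p-t))
Y0=-20.7
plan([(np.array([610,-80,190]),Rt_tilt(-8,12),5),(np.array([498,-329,130]),Rt_tilt(-20,0),6)])
```

```text
[ 0.292  0.316 -0.543  0.376 -0.315  0.962]
in mag [642.17146795   2.56132481 146.33373068] [-1.03010052 -0.50217252 51.6039591 ]
clk 6.6 p [642.86   2.93 149.07] F [-0.2 -0.3  0.2] w 59.2
T [[-2.8, 16.5, -10.3], [-2.7, 16.6, -10.0], [-2.7, 16.8, -9.8], [-2.6, 17.0, -9.4], [-2.6, 17.2, -9.2]]
D [[-0.6, -2.6, 1.7], [-0.6, -2.6, 1.7], [-0.6, -2.6, 1.7], [-0.5, -2.6, 1.8], [-0.6, -2.6, 1.7]]
T [[-14.5, 43.7, 7.2], [-12.7, 44.1, 7.8], [-10.9, 44.5, 8.3], [-9.1, 44.9, 8.8], [-7.1, 45.1, 9.3]]
D [[-0.2, -2.0, 2.0], [-0.2, -2.0, 2.0], [-0.2, -2.0, 2.0], [-0.2, -2.0, 2.0], [-0.2, -2.0, 2.0]]
T [[-5.3, 45.3, 9.7]]
D [[-0.2, -1.9, 2.0]]
end [ 498. -329.  130.]
```

View pics/scene4c.png

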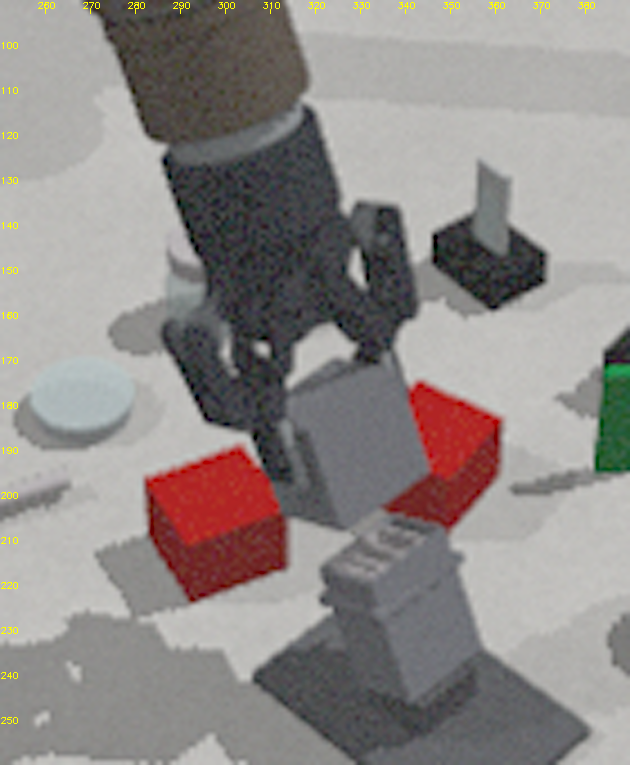

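Call:
send_rows(
  translation=[
    [-2.8,16.5,-10.3],
    [-2.7,16.6,-10],
    [-2.7,16.8,-9.8],
    [-2.6,17,-9.4],
    [-2.6,17.2,-9.2],
  ],
  dr=[
    [-0.6,-2.6,1.7],
    [-0.6,-2.6,1.7],
    [-0.6,-2.6,1.7],
    [-0.5,-2.6,1.8],
    [-0.6,-2.6,1.7],
  ],
  grip=[50,50,50,50,50],
)

```text
clock: 7.22
position: [609.8, -80.7, 187.8]
ee_rot: [0.992, -0.07, 0.102, 0.008]
contact_force: [0.4, -0.1, -1.5]
gripper_width: 59.1
```

Call:
send_rows(
  translation=[
    [-14.5,43.7,7.2],
    [-12.7,44.1,7.8],
    [-10.9,44.5,8.3],
    [-9.1,44.9,8.8],
    [-7.1,45.1,9.3],
  ],
  dr=[
    [-0.2,-2,2],
    [-0.2,-2,2],
    [-0.2,-2,2],
    [-0.2,-2,2],
    [-0.2,-2,2],
  ],
  grip=[50,50,50,50,50],
)

```text
clock: 7.85
position: [516.1, -288.9, 137.5]
ee_rot: [0.987, -0.157, 0.015, 0.001]
contact_force: [0.5, 0.9, -0.6]
gripper_width: 59.2
```

Run:
```python
from h import *
plan([(np.array([497,-329.5,130]),Rt_tilt(-20,0),1),(np.array([497,-329.5,42]),Rt_tilt(-20,0),4)])
```

```text
clk 7.85 p [ 516.07 -288.89  137.48] F [ 0.5  0.9 -0.6] w 59.2
T [[-5.7, 44.5, 7.2], [0.0, 0.0, 22.0], [0.0, 0.0, 22.0], [-0.1, 0.0, 22.0], [0.0, 0.0, 22.0]]
D [[-0.2, -1.7, 1.9], [0.0, 0.0, 0.0], [0.0, 0.0, 0.0], [0.0, 0.0, 0.0], [0.0, 0.0, 0.0]]
end [ 497.  -329.5   42. ]
```

Call:
send_rows(
  translation=[
    [-5.7,44.5,7.2],
    [0,0,22],
    [0,0,22],
    [-0.1,0,22],
    [0,0,22],
  ],
  dr=[
    [-0.2,-1.7,1.9],
    [0,0,0],
    [0,0,0],
    [0,0,0],
    [0,0,0],
  ],
  grip=[50,50,50,50,50],
)

```text
clock: 8.48
position: [497.8, -328.4, 41.5]
ee_rot: [0.985, -0.173, 0.001, 0.0]
contact_force: [0.3, -1.1, -1.0]
gripper_width: 59.4
```

Call:
send_rows(
  translation=[
    [0,0,4],
    [0,0,4],
    [0,0,2],
    [0,0,0],
    [0,0,0],
  ],
  dr=[
    [0,0,0],
    [0,0,0],
    [0,0,0],
    [0,0,0],
    [0,0,0],
  ],
  grip=[50,50,50,50,50],
)

```text
clock: 9.1
position: [498.8, -328.3, 33.8]
ee_rot: [0.985, -0.173, 0.002, 0.0]
contact_force: [-0.2, -0.9, -1.3]
gripper_width: 59.8
```

Run:
```python
from h import *
im=arm.get_image("scene"); crop(im,110,200,240,330,5,"pics/scene5c.png")
plan([(np.array([497,-329.5,25]),Rt_tilt(-20,0),3)])
```

```text
clk 9.15 p [ 498.74 -328.27   33.75] F [-0.6 -0.2 -0.9] w 59.2
T [[-0.4, 0.6, 2.9], [-0.4, 0.6, 2.9], [-0.4, 0.5, 2.9]]
D [[0.0, -0.1, 0.0], [0.0, -0.1, 0.1], [0.0, -0.1, 0.0]]
end [ 497.1 -329.5   25. ]
```

View pics/scene5c.png

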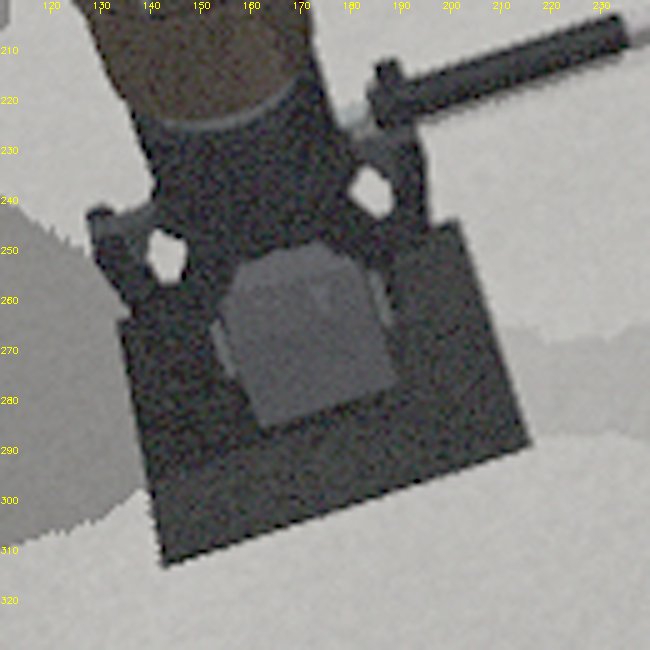

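Call:
send_rows(
  translation=[
    [-0.4,0.6,2.9],
    [-0.4,0.6,2.9],
    [-0.4,0.5,2.9],
    [0,0,1],
    [0,0,0],
  ],
  dr=[
    [0,-0.1,0],
    [0,-0.1,0.1],
    [0,-0.1,0],
    [0,0,0],
    [0,0,0],
  ],
  grip=[50,50,50,50,50],
)

```text
clock: 9.78
position: [496.8, -329.4, 23.4]
ee_rot: [0.985, -0.174, -0.001, -0.0]
contact_force: [-0.8, 0.1, -0.8]
gripper_width: 59.5
```

Call:
send_rows(
  translation=[
    [0,0,0.5],
    [0,0,0.5],
    [0,0,0.5],
    [0,0,0],
    [0,0,0],
  ],
  dr=[
    [0,0,0],
    [0,0,0],
    [0,0,0],
    [0,0,0],
    [0,0,0],
  ],
  grip=[50,50,50,50,50],
)

```text
clock: 10.4
position: [496.9, -329.4, 22.7]
ee_rot: [0.985, -0.174, -0.001, -0.0]
contact_force: [-1.8, 1.5, 6.2]
gripper_width: 59.4
```

Call:
send_rows(
  translation=[
    [0,0,0],
    [0,0,0],
    [0,0,0],
    [0,0,0],
    [0,0,0],
  ],
  dr=[
    [0,0,0],
    [0,0,0],
    [0,0,0],
    [0,0,0],
    [0,0,0],
  ],
  grip=[60,63,70,80,85],
)

```text
clock: 11.02
position: [496.8, -329.4, 21.9]
ee_rot: [0.985, -0.174, -0.001, -0.0]
contact_force: [-0.4, -0.8, 0.4]
gripper_width: 85.2
```

Run:
```python
from h import *
im=arm.get_image("scene"); crop(im,110,200,240,330,5,"pics/scene6c.png")
p,Rn,s=state()
plan([(np.array([497,-329.5,125]),Rt_tilt(-20,0),5),(np.array([600,0,210]),Rt_tilt(-5,0),7),(np.array([619.5,284.5,150]),Rt_tilt(7,0),6)])
```

```text
clk 11.07 p [ 496.77 -329.42   21.95] F [0.1 0.1 0.4] w 84.9
T [[0.0, 0.0, -20.6], [0.0, 0.0, -20.6], [0.0, 0.0, -20.6], [0.0, 0.0, -20.6], [0.1, 0.0, -20.6]]
D [[0.0, 0.0, 0.0], [0.0, 0.0, 0.0], [0.0, 0.0, 0.0], [0.0, 0.1, 0.0], [0.0, 0.0, 0.0]]
T [[-2.3, -49.3, -12.1], [-0.5, -49.3, -12.2], [1.4, -49.3, -12.1], [3.2, -49.2, -12.2], [5.1, -49.1, -12.1]]
D [[0.0, 0.0, -2.1], [0.0, 0.0, -2.1], [0.0, 0.0, -2.2], [0.0, 0.0, -2.1], [0.0, 0.0, -2.2]]
T [[6.9, -48.8, -12.2], [8.7, -48.5, -12.1], [-0.9, -47.5, 10.0], [0.8, -47.5, 10.0], [2.4, -47.5, 10.0]]
D [[0.0, 0.0, -2.1], [0.0, 0.0, -2.2], [0.0, 0.0, -2.0], [0.0, 0.0, -2.0], [0.0, 0.0, -2.0]]
T [[4.1, -47.4, 10.0], [5.7, -47.2, 10.0], [7.4, -46.9, 10.0]]
D [[0.0, 0.0, -2.0], [0.0, 0.0, -2.0], [0.0, 0.0, -2.0]]
end [619.5 284.5 150. ]
```

View pics/scene6c.png

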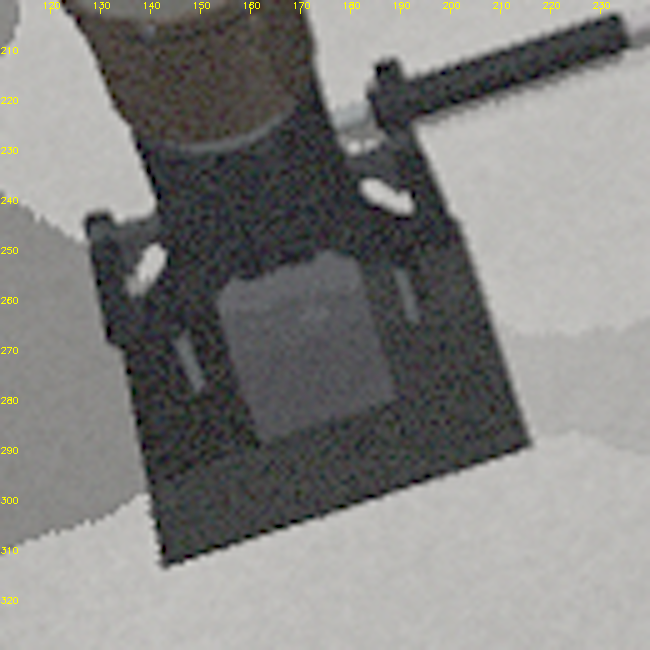

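Call:
send_rows(
  translation=[
    [0,0,-20.6],
    [0,0,-20.6],
    [0,0,-20.6],
    [0,0,-20.6],
    [0.1,0,-20.6],
  ],
  dr=[
    [0,0,0],
    [0,0,0],
    [0,0,0],
    [0,0.1,0],
    [0,0,0],
  ],
  grip=[85,85,85,85,85],
)

```text
clock: 11.7
position: [496.9, -329.4, 125.7]
ee_rot: [0.985, -0.174, 0.0, -0.0]
contact_force: [0.8, 0.2, -0.5]
gripper_width: 85.1
```

Run:
```python
from h import *
for k in range(3):
  for c in("scene","top"):
    im=arm.get_image(c); cv2.imwrite(f"pics/{c}7_{k}.png",im[:,:,::-1])
S=np.mean([cv2.imread(f"pics/scene7_{k}.png")[:,:,::-1] for k in range(3)],0).astype(np.float32)
T=np.mean([cv2.imread(f"pics/top7_{k}.png")[:,:,::-1] for k in range(3)],0).astype(np.float32)
np.save("S7.npy",S);np.save("T7.npy",T)
crop(S,310,190,370,240,13,"pics/s7.png"); crop(T,285,110,350,190,7.5,"pics/t7.png"); crop(S,110,200,240,330,4,"pics/s7m.png"); crop(T,410,170,520,280,4,"pics/t7m.png")
```

```text
h.py:17: RuntimeWarning: invalid value encountered in power
  c=np.clip(255*(c/255.)**0.6,0,255).astype(np.uint8)
h.py:17: RuntimeWarning: invalid value encountered in cast
  c=np.clip(255*(c/255.)**0.6,0,255).astype(np.uint8)
```

View pics/s7.png

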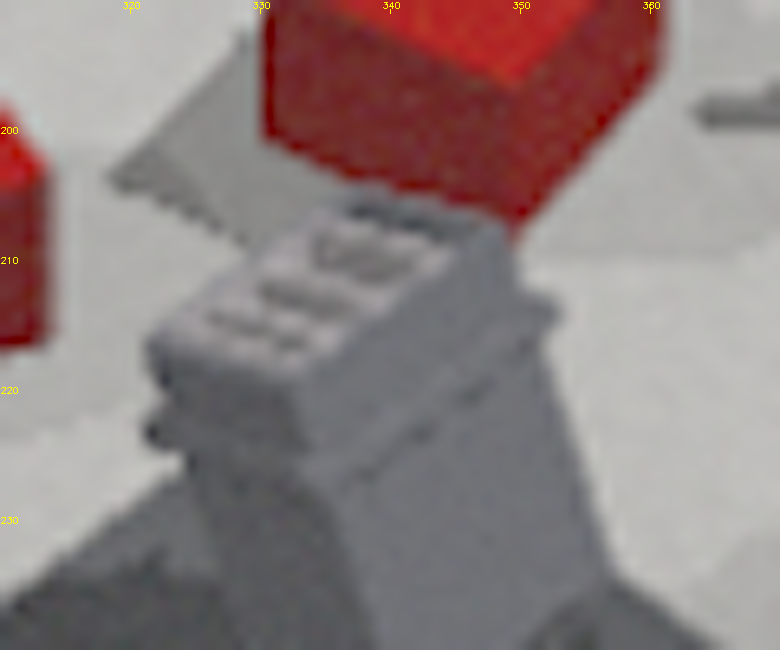

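View pics/t7.png

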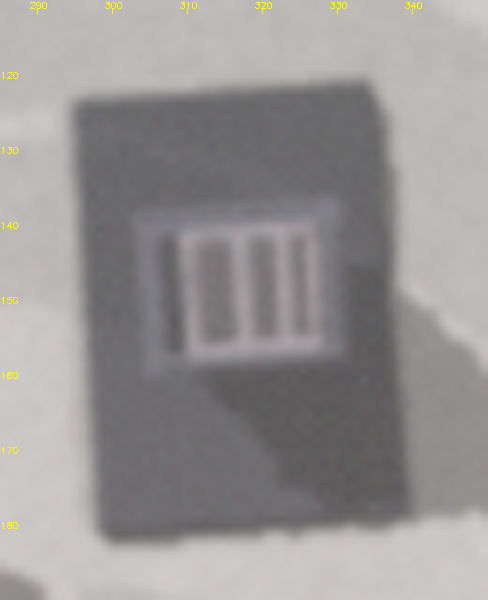

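View pics/s7m.png

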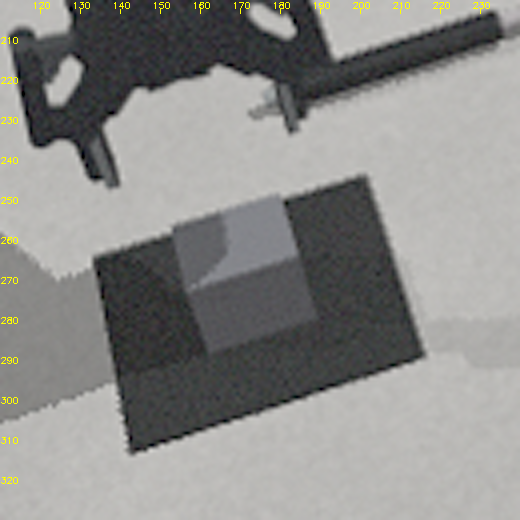

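View pics/t7m.png

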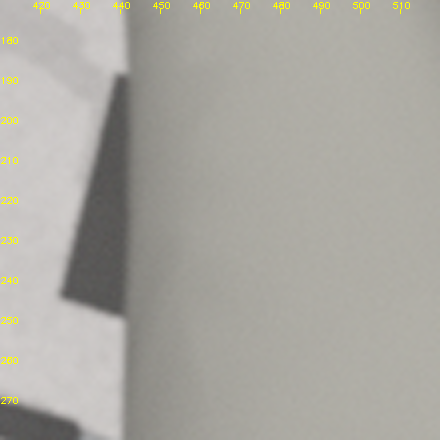

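Run:
```python
from h import *
T=np.load("T7.npy");S=np.load("S7.npy")
def magseg(p,c,ins=True):
    Rm,t=mag(p); V=lambda a,b,z:t+Rm@np.array([a,b,z])
    d=p[3]
    def rect(x0,x1,y0,y1): return [(V(x0,y0,0),V(x1,y0,0)),(V(x1,y0,0),V(x1,y1,0)),(V(x1,y1,0),V(x0,y1,0)),(V(x0,y1,0),V(x0,y0,0))]
    s=rect(-20,20,-26.5,26.5)
    for yc,w in((-13.5,6),(-3.2,9),(10.3,12.4)): s+=rect(-15.5,15.5,d+yc-w/2,d+yc+w/2)
    s+=[(V(-15,d-19,0),V(15,d-19,0)),(V(-15,d+19,0),V(15,d+19,0))]
    return s
for cs,ims in ((["top"],[T]),(["scene"],[S]),(["top","scene"],[T,S])):
    best=None
    Gs=[gradim(i,.6) for i in ims]
    p0=np.array([664.9,3.5,.018,-4]);sc=np.array([1,1,.02,1])
    for st in (1,-1,2,-2):
      for d0 in (-4.5,-2.5):
        p0[3]=d0
        sx=np.vstack([np.zeros(4),np.eye(4)*st])
        q=minimize(lambda d:-sum(edgescore(g,c,magseg(p0+d*sc,c)) for g,c in zip(Gs,cs)),sx[0],method="Nelder-Mead",options=dict(initial_simplex=sx,xatol=.01,fatol=.5))
        if best is None or q.fun<best[0]: best=(q.fun,p0+q.x*sc)
    b=best[1]; print(cs,b[:2].round(2),np.rad2deg(b[2]).round(2),"d",b[3].round(2),best[0], "mid slot y world approx",(b[1]+b[3]-3.2).round(2))
# profiles
for c,I in(("top",T),("scene",S)):
    Rm,t=mag([664.9,3.5,np.deg2rad(1.1)])
    ys=np.arange(-30,30.1,1.)
    xs=np.linspace(-11,11,23)
    pr=[]
    for y in ys:
        q=P(c,[t+Rm@[x,y,0] for x in xs]).astype(np.float32); pr.append(cv2.remap(I.mean(2),q[:,0],q[:,1],1).mean())
    print(c,[(int(y),int(v)) for y,v in zip(ys,pr)])
```

```text
['top'] [661.84   6.95] 2.75 d -2.89 -16363.871449169657 mid slot y world approx 0.86
['scene'] [664.25   3.32] 10.33 d -3.11 -11163.097670208761 mid slot y world approx -2.99
['top', 'scene'] [665.83   6.52] 1.31 d -2.26 -26659.63750400795 mid slot y world approx 1.06
top [(-30, 56), (-29, 59), (-28, 63), (-27, 67), (-26, 71), (-25, 75), (-24, 78), (-23, 83), (-22, 90), (-21, 97), (-20, 103), (-19, 103), (-18, 94), (-17, 85), (-16, 83), (-15, 84), (-14, 92), (-13, 102), (-12, 108), (-11, 111), (-10, 104), (-9, 92), (-8, 82), (-7, 77), (-6, 74), (-5, 75), (-4, 79), (-3, 86), (-2, 95), (-1, 104), (0, 111), (1, 111), (2, 105), (3, 95), (4, 85), (5, 78), (6, 74), (7, 73), (8, 73), (9, 73), (10, 75), (11, 77), (12, 83), (13, 90), (14, 97), (15, 102), (16, 99), (17, 90), (18, 78), (19, 66), (20, 58), (21, 56), (22, 58), (23, 63), (24, 68), (25, 74), (26, 78), (27, 79), (28, 77), (29, 74), (30, 70)]
scene [(-30, 46), (-29, 49), (-28, 53), (-27, 59), (-26, 66), (-25, 74), (-24, 83), (-23, 89), (-22, 95), (-21, 98), (-20, 98), (-19, 93), (-18, 85), (-17, 79), (-16, 79), (-15, 85), (-14, 92), (-13, 100), (-12, 104), (-11, 104), (-10, 98), (-9, 88), (-8, 79), (-7, 73), (-6, 71), (-5, 73), (-4, 79), (-3, 86), (-2, 93), (-1, 99), (0, 103), (1, 102), (2, 96), (3, 87), (4, 79), (5, 74), (6, 72), (7, 71), (8, 70), (9, 71), (10, 74), (11, 79), (12, 84), (13, 89), (14, 93), (15, 94), (16, 89), (17, 76), (18, 61), (19, 50), (20, 46), (21, 47), (22, 50), (23, 54), (24, 57), (25, 59), (26, 58), (27, 52), (28, 43), (29, 35), (30, 30)]
```

Run:
```python
from h import *
T=np.load("T7.npy");S=np.load("S7.npy")
Rm,t=mag([664.9,3.5,np.deg2rad(1.1)])
ys=np.arange(-24,24.01,.25)
def tmpl(d,yy,sig,a):
    w=np.zeros_like(yy)
    f=np.arange(-26,26,.1); v=np.zeros_like(f)
    v[(abs(f-d)<19)]=1
    for yc,ww in((-13.5,6),(-3.2,9),(10.3,12.4)): v[abs(f-d-yc)<ww/2]=0
    from scipy.ndimage import gaussian_filter1d as g
    return np.interp(yy,f,g(v,sig/.1))
from scipy.optimize import curve_fit
for c,I in(("top",T),("scene",S)):
    out=[]
    for x in np.arange(-12,12.1,3):
        xs=np.linspace(x-1.5,x+1.5,4)
        pr=[]
        for y in ys:
            q=P(c,[t+Rm@[xx,y,0] for xx in xs]).astype(np.float32); pr.append(cv2.remap(I.mean(2),q[:,0],q[:,1],1).mean())
        pr=np.array(pr); m=(ys>-18)&(ys<14); 
        best=min(((np.linalg.lstsq(np.c_[tmpl(d,ys[m],s,0),np.ones(m.sum()),ys[m]],pr[m],rcond=None)[1][0]),d,s) for d in np.arange(-5,0.1,.1) for s in (1.2,1.6))
        out.append((x,best[1].round(2),round(best[0])))
    a=np.array(out); k=np.polyfit(a[:,0],a[:,1],1); print(c,out,"slope deg",np.rad2deg(np.arctan(k[0])),"d",k[1])
    # x profile along walls
    for yw in (-11.4,.4,):
        xs=np.arange(-26,26,1.); q=P(c,[t+Rm@[x,yw,0] for x in xs]).astype(np.float32); v=cv2.remap(I.mean(2),q[:,0],q[:,1],1)[:,0]
        print(c,yw,[(int(x),int(z)) for x,z in zip(xs,v)])
    xs=np.arange(-26,26,1.); q=P(c,[t+Rm@[x,yy,0] for yy in(-7,-6,-5) for x in xs]).astype(np.float32); v=cv2.remap(I.mean(2),q[:,0],q[:,1],1)[:,0].reshape(3,-1).mean(0)
    print(c,"slot",[(int(x),int(z)) for x,z in zip(xs,v)])
```

```text
top [(np.float64(-12.0), np.float64(-2.3), 997), (np.float64(-9.0), np.float64(-2.3), 701), (np.float64(-6.0), np.float64(-2.2), 959), (np.float64(-3.0), np.float64(-2.2), 1014), (np.float64(0.0), np.float64(-2.3), 1047), (np.float64(3.0), np.float64(-2.3), 999), (np.float64(6.0), np.float64(-2.2), 725), (np.float64(9.0), np.float64(-2.3), 764), (np.float64(12.0), np.float64(-2.3), 693)] slope deg -0.031830985343584674 d -2.266666666666668
top -11.4 [(-26, 49), (-25, 50), (-24, 54), (-23, 59), (-22, 68), (-21, 80), (-20, 92), (-19, 105), (-18, 115), (-17, 120), (-16, 123), (-15, 118), (-14, 113), (-13, 111), (-12, 109), (-11, 108), (-10, 108), (-9, 108), (-8, 108), (-7, 108), (-6, 108), (-5, 108), (-4, 110), (-3, 112), (-2, 111), (-1, 111), (0, 110), (1, 110), (2, 110), (3, 109), (4, 110), (5, 111), (6, 111), (7, 110), (8, 110), (9, 111), (10, 112), (11, 113), (12, 115), (13, 118), (14, 120), (15, 121), (16, 123), (17, 110), (18, 98), (19, 90), (20, 82), (21, 78), (22, 76), (23, 73), (24, 71), (25, 69)]
top 0.4 [(-26, 50), (-25, 52), (-24, 54), (-23, 62), (-22, 69), (-21, 81), (-20, 
[... 2487 characters left out ...]
, (12, 105), (13, 105), (14, 106), (15, 106), (16, 102), (17, 97), (18, 90), (19, 84), (20, 78), (21, 73), (22, 69), (23, 68), (24, 67), (25, 67)]
scene slot [(-26, 134), (-25, 133), (-24, 129), (-23, 124), (-22, 119), (-21, 115), (-20, 112), (-19, 110), (-18, 110), (-17, 110), (-16, 110), (-15, 110), (-14, 108), (-13, 105), (-12, 101), (-11, 94), (-10, 86), (-9, 77), (-8, 71), (-7, 68), (-6, 69), (-5, 70), (-4, 70), (-3, 70), (-2, 70), (-1, 69), (0, 69), (1, 69), (2, 69), (3, 70), (4, 70), (5, 70), (6, 69), (7, 69), (8, 70), (9, 72), (10, 74), (11, 77), (12, 79), (13, 82), (14, 83), (15, 84), (16, 84), (17, 84), (18, 82), (19, 80), (20, 77), (21, 74), (22, 71), (23, 69), (24, 67), (25, 67)]
```

Run:
```python
from h import *
plan([(np.array([600,0,215]),Rt_tilt(-5,0),8),(np.array([619.8,284.3,145]),Rt_tilt(7,0),7)])
```

```text
clk 12.0 p [ 496.29 -329.13  123.8 ] F [-0.2  0.3 -0.9] w 84.8
T [[-1.9, -43.1, -11.4], [-0.5, -43.1, -11.4], [0.9, -43.1, -11.4], [2.4, -43.1, -11.4], [3.8, -43.0, -11.4]]
D [[0.0, 0.0, -1.9], [0.0, 0.0, -1.9], [0.0, 0.0, -1.9], [0.0, 0.0, -1.9], [0.0, 0.0, -1.9]]
T [[5.2, -42.8, -11.3], [6.6, -42.7, -11.4], [8.0, -42.4, -11.3], [-0.7, -40.7, 10.0], [0.5, -40.7, 10.0]]
D [[0.0, 0.0, -1.8], [0.0, 0.1, -1.9], [0.0, 0.0, -1.8], [0.0, 0.0, -1.7], [0.0, 0.0, -1.7]]
T [[1.7, -40.7, 10.0], [2.9, -40.6, 10.1], [4.1, -40.5, 10.0], [5.2, -40.3, 10.1], [6.5, -40.2, 10.0]]
D [[0.0, 0.0, -1.7], [0.0, 0.0, -1.7], [0.0, 0.0, -1.7], [0.0, 0.0, -1.8], [-0.1, 0.0, -1.7]]
end [619.8 284.3 145. ]
```

Call:
send_rows(
  translation=[
    [-1.9,-43.1,-11.4],
    [-0.5,-43.1,-11.4],
    [0.9,-43.1,-11.4],
    [2.4,-43.1,-11.4],
    [3.8,-43,-11.4],
  ],
  dr=[
    [0,0,-1.9],
    [0,0,-1.9],
    [0,0,-1.9],
    [0,0,-1.9],
    [0,0,-1.9],
  ],
  grip=[85,85,70,60,40],
)

```text
clock: 12.62
position: [561.5, -122.3, 181.2]
ee_rot: [0.996, -0.091, -0.001, 0.0]
contact_force: [-0.2, 0.5, 0.3]
gripper_width: 42.8
```

Call:
send_rows(
  translation=[
    [5.2,-42.8,-11.3],
    [6.6,-42.7,-11.4],
    [8,-42.4,-11.3],
    [-0.7,-40.7,10],
    [0.5,-40.7,10],
  ],
  dr=[
    [0,0,-1.8],
    [0,0.1,-1.9],
    [0,0,-1.8],
    [0,0,-1.7],
    [0,0,-1.7],
  ],
  grip=[36,36,36,36,36],
)

```text
clock: 13.25
position: [605.9, 82.3, 194.6]
ee_rot: [1.0, -0.013, 0.0, 0.0]
contact_force: [0.0, 0.1, -0.9]
gripper_width: 36.1
```

Call:
send_rows(
  translation=[
    [1.7,-40.7,10],
    [2.9,-40.6,10.1],
    [4.1,-40.5,10],
    [5.2,-40.3,10.1],
    [6.5,-40.2,10],
  ],
  dr=[
    [0,0,-1.7],
    [0,0,-1.7],
    [0,0,-1.7],
    [0,0,-1.8],
    [-0.1,0,-1.7],
  ],
  grip=[36,36,36,36,36],
)

```text
clock: 13.88
position: [619.8, 285.0, 143.9]
ee_rot: [0.998, 0.062, -0.0, 0.002]
contact_force: [0.5, 0.0, -0.1]
gripper_width: 35.9
```

Run:
```python
from h import *
im=arm.get_image("scene"); crop(im,350,80,450,200,6,"pics/s8.png"); cv2.imwrite("pics/scene8.png",im[:,:,::-1])
plan([(np.array([619.8,284.3,92]),Rt_tilt(7,0),4)])
```

```text
clk 13.93 p [619.53 289.43 141.85] F [ 1.5  2.6 -0.5] w 35.9
T [[-0.1, 1.2, 12.5], [-0.1, 1.3, 12.5], [-0.1, 1.3, 12.4], [0.0, 1.2, 12.5]]
D [[0.0, 0.0, 0.1], [0.1, 0.0, 0.1], [0.0, 0.0, 0.1], [0.1, 0.0, 0.0]]
end [619.8 284.3  92. ]
```

View pics/s8.png

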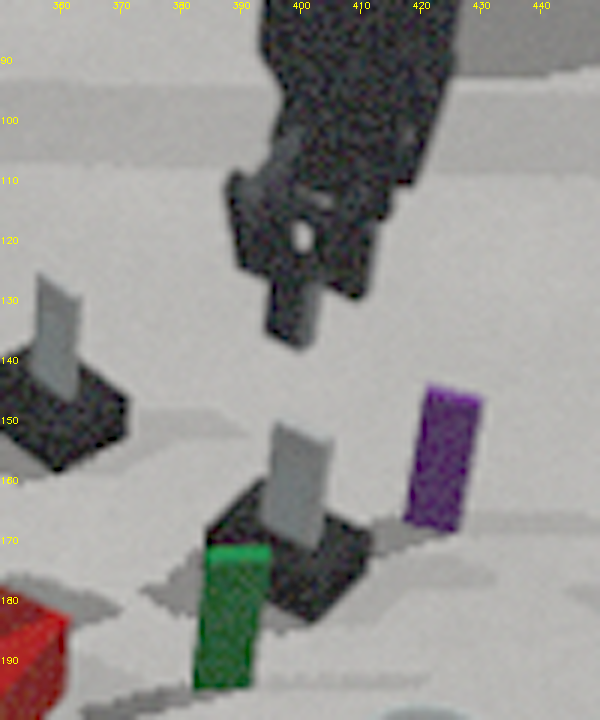

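Call:
send_rows(
  translation=[
    [0,0,14],
    [0,0,14],
    [0,0,14],
    [0,0,11],
    [0,0,0],
  ],
  dr=[
    [0,0,0],
    [0,0,0],
    [0,0,0],
    [0,0,0],
    [0,0,0],
  ],
  grip=[36,36,36,36,36],
)

```text
clock: 14.55
position: [620.0, 283.0, 91.6]
ee_rot: [0.998, 0.061, -0.0, 0.002]
contact_force: [-0.6, -0.8, 0.8]
gripper_width: 36.4
```

Run:
```python
from h import *
im=arm.get_image("scene"); crop(im,350,100,450,200,6,"pics/s9.png"); cv2.imwrite("pics/scene9.png",im[:,:,::-1])
im=arm.get_image("top"); crop(im,140,110,260,230,5,"pics/t9.png")
plan([(np.array([619.8,284.3,55]),Rt_tilt(7,0),4)])
```

```text
clk 14.65 p [620.77 283.78  93.25] F [ 0.3 -0.5  0.8] w 35.8
T [[-0.2, -0.2, 9.6], [-0.3, -0.2, 9.5], [-0.2, -0.2, 9.6], [-0.3, -0.1, 9.5]]
D [[0.0, 0.0, 0.0], [0.0, 0.0, 0.0], [0.1, -0.1, 0.0], [0.0, 0.0, 0.0]]
end [619.8 284.3  55. ]
```

View pics/s9.png

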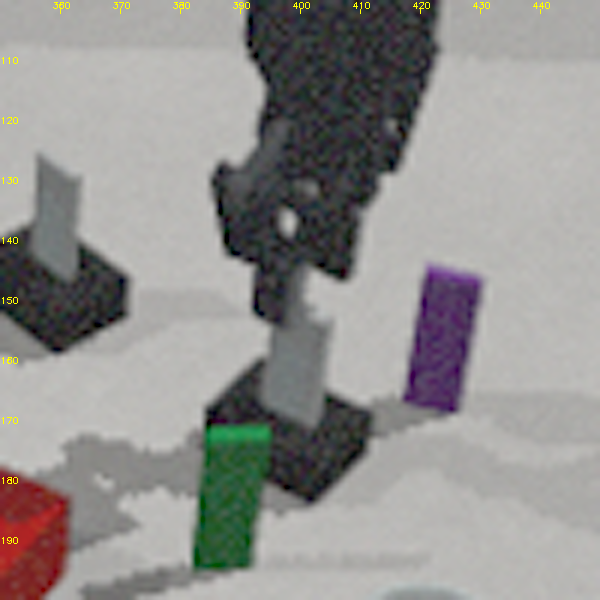

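View pics/t9.png

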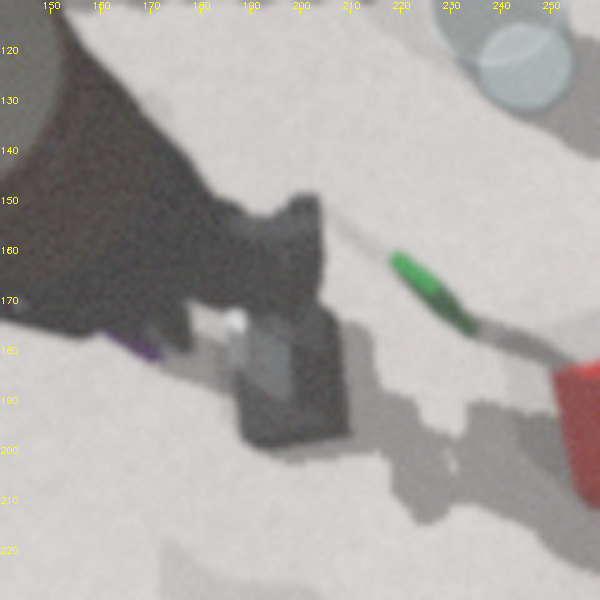

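Run:
```python
from h import *
p=np.array([619.9,283.6,92.3]);Rn=Rt_tilt(7,0)
for y in (18,25,32):
  for z in (-4,-8): print(y,z,P("scene",[p+Rn@[a,y,z] for a in(-11,11)]).round(1).tolist())
im=cv2.imread("pics/scene9.png")[:,:,::-1]; crop(im,383,118,418,172,11,"pics/s9b.png")
```

```text
18 -4 [[392.9, 149.1], [400.3, 152.7]]
18 -8 [[393.1, 147.9], [400.4, 151.5]]
25 -4 [[391.4, 150.5], [398.7, 154.1]]
25 -8 [[391.5, 149.3], [398.9, 152.9]]
32 -4 [[389.8, 151.9], [397.2, 155.5]]
32 -8 [[390.0, 150.7], [397.3, 154.3]]
```

View pics/s9b.png

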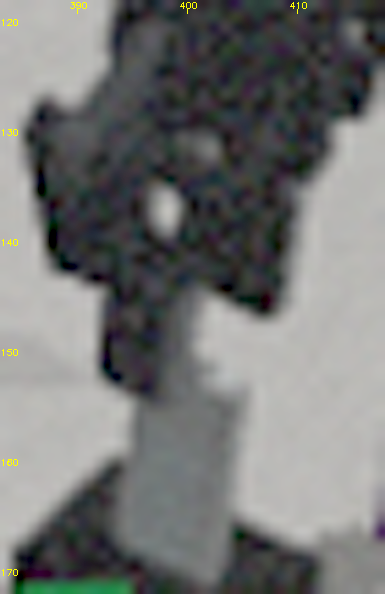

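Call:
send_rows(
  translation=[
    [0.1,-0.2,9.5],
    [0.1,-0.2,9.5],
    [0.1,-0.2,9.5],
    [0.1,-0.1,9.3],
    [0,0,0],
  ],
  dr=[
    [0,0,0],
    [0,0,0],
    [0,0,0],
    [0,0,0],
    [0,0,0],
  ],
  grip=[36,36,36,36,36],
)

```text
clock: 15.28
position: [620.2, 284.2, 53.7]
ee_rot: [0.998, 0.061, -0.0, 0.002]
contact_force: [0.8, 0.1, 0.4]
gripper_width: 35.9
```

Call:
send_rows(
  translation=[
    [0,0,0],
    [0,0,0],
    [0,0,0],
    [0,0,0],
    [0,0,0],
  ],
  dr=[
    [0,0,0],
    [0,0,0],
    [0,0,0],
    [0,0,0],
    [0,0,0],
  ],
  grip=[25,20,10,3,3],
)

```text
clock: 15.9
position: [621.0, 285.8, 55.6]
ee_rot: [0.998, 0.061, 0.002, 0.0]
contact_force: [-1.7, 5.0, 1.2]
gripper_width: 7.0
```

Call:
send_rows(
  translation=[
    [0,0,0],
    [0,0,0],
    [0,0,0],
    [0,0,0],
    [0,0,0],
  ],
  dr=[
    [0,0,0],
    [0,0,0],
    [0,0,0],
    [0,0,0],
    [0,0,0],
  ],
  grip=[2,2,2,2,2],
)

```text
clock: 16.52
position: [621.0, 285.8, 55.6]
ee_rot: [0.998, 0.061, 0.002, 0.0]
contact_force: [-2.0, 4.6, 2.2]
gripper_width: 6.7
```

Call:
send_rows(
  translation=[
    [0,0,-5],
    [0,0,-10],
    [0,0,-20],
    [0,0,-25],
    [0,0,-25],
  ],
  dr=[
    [0,0,0],
    [0,0,0],
    [0,0,0],
    [0,0,0],
    [0,0,0],
  ],
  grip=[2,2,2,2,2],
)

```text
clock: 17.15
position: [620.3, 283.3, 140.2]
ee_rot: [0.998, 0.061, -0.0, 0.002]
contact_force: [-0.0, -0.4, -0.5]
gripper_width: 7.2
```

Run:
```python
from h import *
im=arm.get_image("scene"); crop(im,360,80,440,190,6.5,"pics/s10.png"); cv2.imwrite("pics/scene10.png",im[:,:,::-1])
p,Rn,s=state(); print(s["joints"].round(3))
Rm,t=mag([664.9,3.5,np.deg2rad(1.07)]); RT=Rt_tilt(1.07)
plan([(np.array([600,130,205]),Rt_tilt(4,12),5),(t+Rm@[0,-5.5,47+40],RT,6)])
```

```text
[ 0.667  0.545  0.045  0.006 -1.066  1.024]
clk 17.2 p [622.35 284.31 144.64] F [1.  0.3 3.2] w 6.8
T [[-8.1, 30.1, -12.1], [-7.3, 30.2, -12.4], [-6.5, 30.3, -12.6], [-5.7, 30.3, -12.8], [-4.9, 30.5, -13.0]]
D [[0.0, 2.3, 0.6], [-0.1, 2.3, 0.6], [0.0, 2.3, 0.6], [-0.1, 2.4, 0.6], [0.0, 2.3, 0.6]]
T [[2.2, 22.4, 4.9], [2.2, 22.3, 5.1], [2.2, 22.3, 5.2], [2.1, 22.3, 5.4], [2.1, 22.3, 5.5]]
D [[-0.2, 2.2, 0.5], [-0.1, 2.2, 0.5], [-0.2, 2.2, 0.5], [-0.1, 2.1, 0.4], [-0.2, 2.2, 0.5]]
T [[2.1, 22.2, 5.6]]
D [[-0.1, 2.1, 0.4]]
end [628.2  -2.7 178.8]
```

View pics/s10.png

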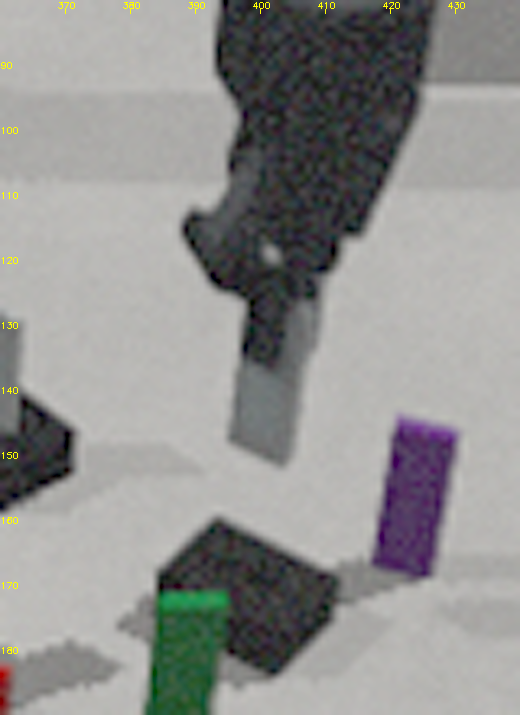

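Call:
send_rows(
  translation=[
    [-8.1,30.1,-12.1],
    [-7.3,30.2,-12.4],
    [-6.5,30.3,-12.6],
    [-5.7,30.3,-12.8],
    [-4.9,30.5,-13],
  ],
  dr=[
    [0,2.3,0.6],
    [-0.1,2.3,0.6],
    [0,2.3,0.6],
    [-0.1,2.4,0.6],
    [0,2.3,0.6],
  ],
  grip=[2,2,2,2,2],
)

```text
clock: 17.82
position: [597.7, 128.4, 200.2]
ee_rot: [0.994, 0.035, 0.102, -0.003]
contact_force: [0.5, -0.4, -0.6]
gripper_width: 6.8
```

Call:
send_rows(
  translation=[
    [2.2,22.4,4.9],
    [2.2,22.3,5.1],
    [2.2,22.3,5.2],
    [2.1,22.3,5.4],
    [2.1,22.3,5.5],
  ],
  dr=[
    [-0.2,2.2,0.5],
    [-0.1,2.2,0.5],
    [-0.2,2.2,0.5],
    [-0.1,2.1,0.4],
    [-0.2,2.2,0.5],
  ],
  grip=[2,2,2,2,2],
)

```text
clock: 18.45
position: [621.3, 18.2, 177.9]
ee_rot: [0.981, 0.013, 0.196, -0.001]
contact_force: [-0.1, -0.1, -0.5]
gripper_width: 6.9
```

Call:
send_rows(
  translation=[
    [2.1,22.2,5.6],
    [0,0,0],
    [0,0,0],
    [0,0,0],
    [0,0,0],
  ],
  dr=[
    [-0.1,2.1,0.4],
    [0,0,0],
    [0,0,0],
    [0,0,0],
    [0,0,0],
  ],
  grip=[2,2,2,2,2],
)

```text
clock: 19.08
position: [626.8, -1.6, 174.7]
ee_rot: [0.977, 0.01, 0.214, -0.002]
contact_force: [-0.1, -0.2, 0.2]
gripper_width: 7.4
```

Run:
```python
from h import *
im=np.mean([arm.get_image("scene") for _ in range(2)],0).astype(np.uint8); crop(im,290,130,370,240,6.5,"pics/s11.png"); cv2.imwrite("pics/scene11.png",im[:,:,::-1])
im=arm.get_image("top"); crop(im,270,90,370,190,5,"pics/t11.png")
Rm,t=mag([664.9,3.5,np.deg2rad(1.07)]); RT=Rt_tilt(1.07)
p,Rn,s=state(); print(Rm.T@(p-t),R.from_matrix(Rn.T@RT).as_rotvec(degrees=True),s["joints"].round(3))
plan([(t+Rm@[0,-5.5,47+12],RT,4)])
```

```text
[-3.2732612  -4.63736753 83.74619513] [-0.01282745  0.28077405  0.03122065] [ 0.3    0.258 -0.52   0.308 -0.392  1.029]
clk 19.23 p [626.63  -1.85 174.52] F [ 0.2  0.9 -0.3] w 7.2
T [[0.8, 0.2, 6.2], [0.9, 0.2, 6.2], [0.8, 0.2, 6.2], [0.8, 0.3, 6.1]]
D [[0.0, 0.1, 0.0], [0.0, 0.1, 0.0], [0.0, 0.0, 0.0], [0.0, 0.1, 0.0]]
end [640.   -2.5 153.5]
```

View pics/s11.png

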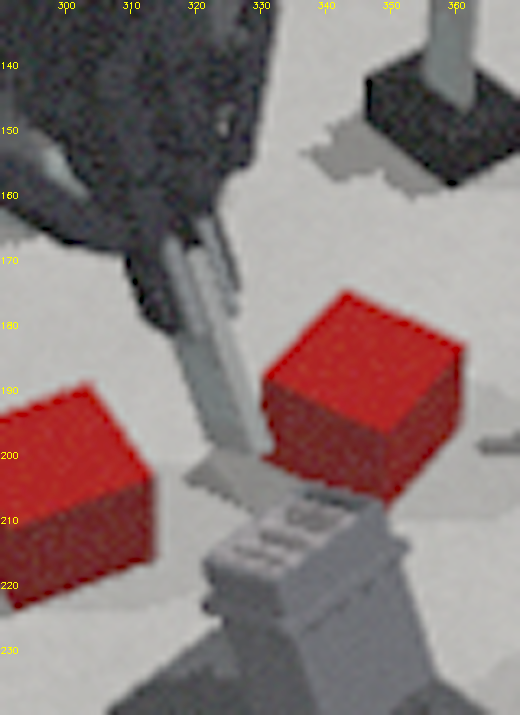

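View pics/t11.png

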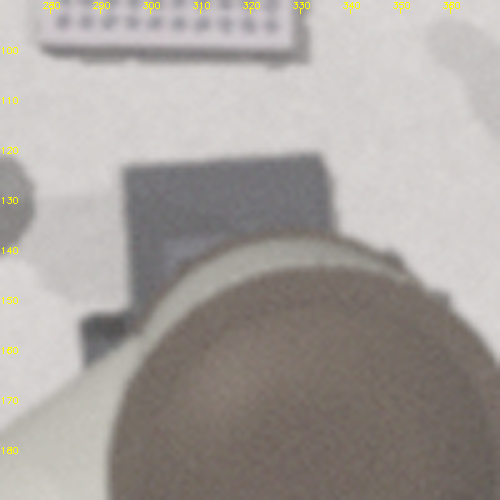

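Call:
send_rows(
  translation=[
    [0.8,0.2,6.2],
    [0.9,0.2,6.2],
    [0.8,0.2,6.2],
    [0.8,0.3,6.1],
    [0,0,0],
  ],
  dr=[
    [0,0.1,0],
    [0,0.1,0],
    [0,0,0],
    [0,0.1,0],
    [0,0,0],
  ],
  grip=[2,2,2,2,2],
)

```text
clock: 19.85
position: [639.7, -3.1, 152.4]
ee_rot: [0.976, 0.009, 0.216, -0.002]
contact_force: [-0.2, -0.6, -0.8]
gripper_width: 7.1
```

Call:
send_rows(
  translation=[
    [0,0,0],
    [0,0,0],
    [0,0,0],
    [0,0,0],
    [0,0,0],
  ],
  dr=[
    [0,0,0],
    [0,0,0],
    [0,0,0],
    [0,0,0],
    [0,0,0],
  ],
  grip=[2,2,2,2,2],
)

```text
clock: 20.48
position: [639.9, -2.9, 153.5]
ee_rot: [0.976, 0.009, 0.217, -0.002]
contact_force: [-0.3, 0.0, 0.4]
gripper_width: 6.9
```

Run:
```python
from h import *
im=np.mean([arm.get_image("scene") for _ in range(3)],0).astype(np.uint8); crop(im,305,150,360,230,9,"pics/s12.png"); cv2.imwrite("pics/scene12.png",im[:,:,::-1])
Rm,t=mag([664.9,3.5,np.deg2rad(1.07)]); RT=Rt_tilt(1.07)
p,Rn,s=state(); m=Rm.T@(p-t); print(m,R.from_matrix(Rn.T@RT).as_rotvec(degrees=True),s["joints"].round(3),s["contact_force"].round(1))
for L in(47,):
  for x,y in((-13,-4),(13,-4),(13,4)): print(x,y,P("scene",[p+Rn@[x,-y,L]]).round(1), "top",P("scene",[p+Rn@[x,-y,10]]).round(1))
```

```text
[-0.16657374 -5.92658992 59.00691516] [ 0.00161486 -0.01363134  0.00291365] [ 0.286  0.303 -0.535  0.353 -0.329  0.992] [ 0.5 -0.3  0.3]
-13 -4 [[325.8 207.9]] top [[320.9 193.7]]
13 -4 [[333.4 210. ]] top [[328.5 195.6]]
13 4 [[336.  208.1]] top [[331.1 193.7]]
```

View pics/s12.png

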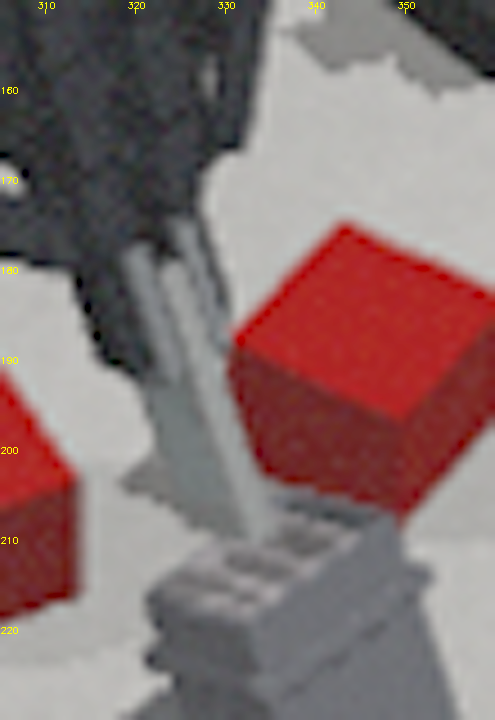

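Call:
send_rows(
  translation=[
    [0.2,-0.1,3],
    [0.1,-0.1,3],
    [0,-0.1,3],
    [0,0,1.5],
    [0,0,0],
  ],
  dr=[
    [0,0,0],
    [0,0,0],
    [0,0,0],
    [0,0,0],
    [0,0,0],
  ],
  grip=[2,2,2,2,2],
)

```text
clock: 21.25
position: [644.6, -2.6, 143.7]
ee_rot: [0.976, 0.009, 0.216, -0.002]
contact_force: [-0.1, 0.3, -0.9]
gripper_width: 6.8
```

Call:
send_rows(
  translation=[
    [0,0,1],
    [0,0,1],
    [0,0,1],
    [0,0,0],
    [0,0,0],
  ],
  dr=[
    [0,0,0],
    [0,0,0],
    [0,0,0],
    [0,0,0],
    [0,0,0],
  ],
  grip=[2,2,2,2,2],
)

```text
clock: 21.88
position: [645.9, -2.4, 141.3]
ee_rot: [0.976, 0.009, 0.217, -0.002]
contact_force: [0.5, 0.8, -0.3]
gripper_width: 7.2
```

```bash
cat > st.py <<'E'
from h import *
Rm,t=mag([664.9,3.5,np.deg2rad(1.07)]); RT=Rt_tilt(1.07)
p,Rn,s=state(); print(round(s["clock"],2),"m",(Rm.T@(p-t)).round(2),"rot",R.from_matrix(Rn.T@RT).as_rotvec(degrees=True).round(2),"Fm",(Rm.T@s["contact_force"]).round(1),"Tm",(Rm.T@s["wrist_torque"]).round(3),"w",round(s["gripper_width"],1),"j5",s["joints"][4].round(3))
E
python3 st.py
```

```text
21.88 m [ 0.1  -5.59 45.47] rot [ 0.   -0.01  0.  ] Fm [ 0.3  0.8 -0.5] Tm [ 0.062  0.966 -0.024] w 7.2 j5 -0.295
```

Call:
send_rows(
  translation=[
    [0,0,1],
    [0,0,1],
    [0,0,0.5],
    [0,0,0],
    [0,0,0],
  ],
  dr=[
    [0,0,0],
    [0,0,0],
    [0,0,0],
    [0,0,0],
    [0,0,0],
  ],
  grip=[2,2,2,2,2],
)

```text
clock: 22.5
position: [647.0, -2.4, 139.0]
ee_rot: [0.976, 0.009, 0.217, -0.002]
contact_force: [1.4, 1.1, -0.4]
gripper_width: 6.9
```

```bash
python3 st.py
python3 - <<'E'
from h import *
im=np.mean([arm.get_image("scene") for _ in range(2)],0).astype(np.uint8); crop(im,305,150,360,230,9,"pics/s13.png"); cv2.imwrite("pics/scene13.png",im[:,:,::-1])
E
```

```text
22.5 m [ 0.1  -5.59 42.95] rot [ 0.   -0.01  0.  ] Fm [ 1.1  1.  -1. ] Tm [0.147 0.889 0.023] w 6.9 j5 -0.289
```

View pics/s13.png

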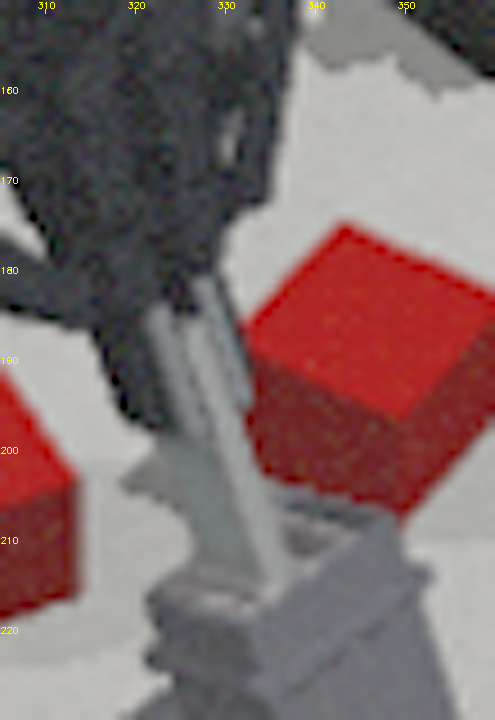

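Call:
send_rows(
  translation=[
    [0,0,1],
    [0,0,1],
    [0,0,1],
    [0,0,0],
    [0,0,0],
  ],
  dr=[
    [0,0,0],
    [0,0,0],
    [0,0,0],
    [0,0,0],
    [0,0,0],
  ],
  grip=[2,2,2,2,2],
)

```text
clock: 23.22
position: [648.3, -2.4, 136.2]
ee_rot: [0.976, 0.009, 0.217, -0.002]
contact_force: [0.6, 0.4, -0.9]
gripper_width: 6.9
```

```bash
python3 st.py
```

```text
23.23 m [ 0.12 -5.58 39.9 ] rot [-0.   -0.01  0.01] Fm [ 0.1  0.4 -1.1] Tm [0.275 0.801 0.004] w 6.9 j5 -0.281
```

Call:
send_rows(
  translation=[
    [0,0,2],
    [0,0,2],
    [0,0,2],
    [0,0,2],
    [0,0,0],
  ],
  dr=[
    [0,0,0],
    [0,0,0],
    [0,0,0],
    [0,0,0],
    [0,0,0],
  ],
  grip=[2,2,2,2,2],
)

```text
clock: 23.85
position: [651.7, -2.3, 128.8]
ee_rot: [0.976, 0.009, 0.216, -0.002]
contact_force: [0.4, 1.6, -0.2]
gripper_width: 7.1
```

```bash
python3 st.py
python3 - <<'E'
from h import *
im=np.mean([arm.get_image("scene") for _ in range(2)],0).astype(np.uint8); crop(im,305,150,360,230,9,"pics/s14.png"); cv2.imwrite("pics/scene14.png",im[:,:,::-1])
E
```

```text
23.85 m [ 0.09 -5.56 31.74] rot [-0.   -0.    0.01] Fm [ 0.3  1.5 -0.4] Tm [ 0.455  0.78  -0.015] w 7.1 j5 -0.259
```

View pics/s14.png

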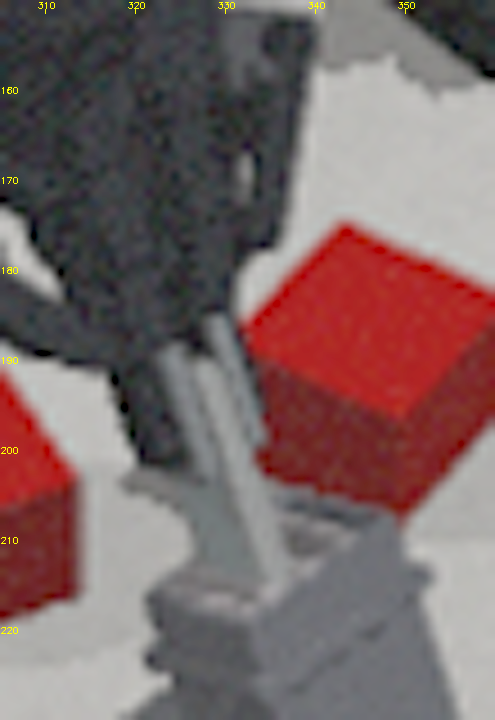

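Call:
send_rows(
  translation=[
    [0,0,2],
    [0,0,2],
    [0,0,2],
    [0,0,2],
    [0,0,0],
  ],
  dr=[
    [0,0,0],
    [0,0,0],
    [0,0,0],
    [0,0,0],
    [0,0,0],
  ],
  grip=[2,2,2,2,2],
)

```text
clock: 24.58
position: [655.1, -2.2, 121.6]
ee_rot: [0.976, 0.009, 0.217, -0.002]
contact_force: [0.9, 2.5, -0.3]
gripper_width: 7.0
```

```bash
python3 st.py
```

```text
24.57 m [ 0.15 -5.51 23.72] rot [-0.01 -0.01  0.02] Fm [ 0.7  2.5 -0.7] Tm [ 0.736  0.764 -0.009] w 7.0 j5 -0.236
```

Call:
send_rows(
  translation=[
    [0,-0.3,1.5],
    [0,-0.1,2],
    [0,0,2],
    [0,0,2],
    [0,0,0],
  ],
  dr=[
    [0,0,0],
    [0,0,0],
    [0,0,0],
    [0,0,0],
    [0,0,0],
  ],
  grip=[2,2,2,2,2],
)

```text
clock: 25.2
position: [658.0, -2.0, 114.6]
ee_rot: [0.976, 0.009, 0.216, -0.002]
contact_force: [0.3, 0.3, -1.2]
gripper_width: 7.0
```

```bash
python3 st.py
```

```text
25.2 m [-0.21 -5.41 16.17] rot [ 0.02  0.03 -0.  ] Fm [-0.2  0.3 -1.2] Tm [ 0.244  0.932 -0.017] w 7.0 j5 -0.214
```

Force relieved. Nine more millimetres to home, with smaller steps near the end.

Call:
send_rows(
  translation=[
    [0,0,2],
    [0,0,2],
    [0,0,1.5],
    [0,0,1],
    [0,0,0],
  ],
  dr=[
    [0,0,0],
    [0,0,0],
    [0,0,0],
    [0,0,0],
    [0,0,0],
  ],
  grip=[2,2,2,2,2],
)

```text
clock: 25.82
position: [660.8, -1.9, 108.9]
ee_rot: [0.976, 0.009, 0.216, -0.002]
contact_force: [0.2, 0.3, -0.3]
gripper_width: 7.2
```

```bash
python3 st.py
```

```text
25.82 m [-0.01 -5.29  9.86] rot [0.01 0.01 0.  ] Fm [ 0.   0.3 -0.4] Tm [0.152 0.895 0.014] w 7.2 j5 -0.192
```

Call:
send_rows(
  translation=[
    [0,0,1],
    [0,0,1],
    [0,0,0.5],
    [0,0,0],
    [0,0,0],
  ],
  dr=[
    [0,0,0],
    [0,0,0],
    [0,0,0],
    [0,0,0],
    [0,0,0],
  ],
  grip=[2,2,2,2,2],
)

```text
clock: 26.45
position: [661.9, -1.8, 107.0]
ee_rot: [0.976, 0.009, 0.217, -0.002]
contact_force: [-2.0, 0.3, 2.3]
gripper_width: 7.1
```

```bash
python3 st.py
```

```text
26.45 m [ 0.15 -5.24  7.65] rot [ 0.01 -0.02  0.  ] Fm [-0.8  0.4  2.9] Tm [0.113 1.169 0.004] w 7.1 j5 -0.183
```

Call:
send_rows(
  translation=[
    [0,0,0.5],
    [0,0,0.5],
    [0,0,0],
    [0,0,0],
    [0,0,0],
  ],
  dr=[
    [0,0,0],
    [0,0,0],
    [0,0,0],
    [0,0,0],
    [0,0,0],
  ],
  grip=[2,2,2,2,2],
)

```text
clock: 27.08
position: [662.0, -1.9, 107.0]
ee_rot: [0.976, 0.009, 0.217, -0.002]
contact_force: [-7.5, 1.4, 8.0]
gripper_width: 7.2
```

```bash
python3 st.py
```

```text
27.07 m [ 0.25 -5.3   7.55] rot [ 0.02 -0.06  0.  ] Fm [-3.4  1.5 10.4] Tm [0.475 1.88  0.007] w 7.2 j5 -0.18
```

Call:
send_rows(
  translation=[
    [0,0,-0.8],
    [0,0,0],
    [0,0,0],
    [0,0,0],
    [0,0,0],
  ],
  dr=[
    [0,0,0],
    [0,0,0],
    [0,0,0],
    [0,0,0],
    [0,0,0],
  ],
  grip=[2,8,14,24,36],
)

```text
clock: 27.7
position: [662.1, -1.9, 106.4]
ee_rot: [0.976, 0.009, 0.216, -0.002]
contact_force: [-0.3, -1.5, 0.2]
gripper_width: 35.7
```

Call:
send_rows(
  translation=[
    [0,0,-4],
    [0,0,-12],
    [0,0,-20],
    [0,0,-30],
    [0,0,-30],
  ],
  dr=[
    [0,0,0],
    [0,0,0],
    [0,0,0],
    [0,0,0],
    [0,0,0],
  ],
  grip=[40,40,40,40,40],
)

```text
clock: 28.32
position: [621.0, -2.2, 194.6]
ee_rot: [0.976, 0.009, 0.216, -0.002]
contact_force: [0.5, -0.2, 0.8]
gripper_width: 40.2
```

Call:
send_rows(
  translation=[
    [-40,0,-20],
    [-40,0,-20],
    [-30,30,0],
    [-20,40,0],
    [0,0,0],
  ],
  dr=[
    [0,-5,0],
    [0,-5,0],
    [0,-5,0],
    [0,-5,0],
    [0,0,0],
  ],
  grip=[40,40,40,40,40],
)

```text
clock: 28.95
position: [485.0, -76.3, 189.1]
ee_rot: [0.999, 0.008, 0.044, -0.001]
contact_force: [0.2, 0.9, 0.2]
gripper_width: 40.1
```

```bash
python3 st.py
python3 - <<'E'
from h import *
for c in("scene","top"):
    im=arm.get_image(c); cv2.imwrite(f"pics/{c}15.png",im[:,:,::-1])
    crop(im,*((300,170,370,250,9) if c=="scene" else (285,110,350,190,7.5)),f"pics/{c}15c.png")
E
```

```text
28.95 m [-126.76  -76.41  157.37] rot [-1.000e-02  1.996e+01 -1.800e-01] Fm [0.3 0.8 0.1] Tm [-0.031  0.134 -0.026] w 40.1 j5 -0.891
```

View pics/scene15.png

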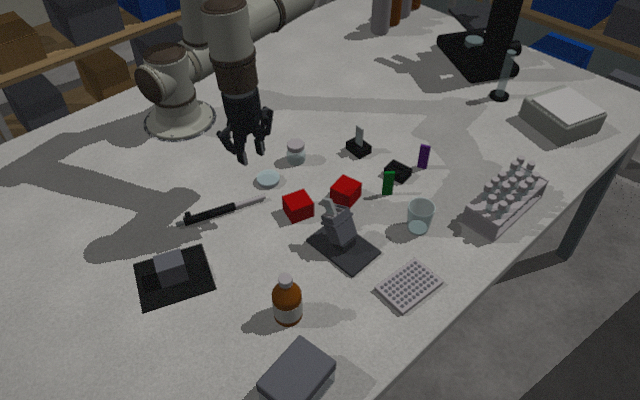

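View pics/scene15c.png

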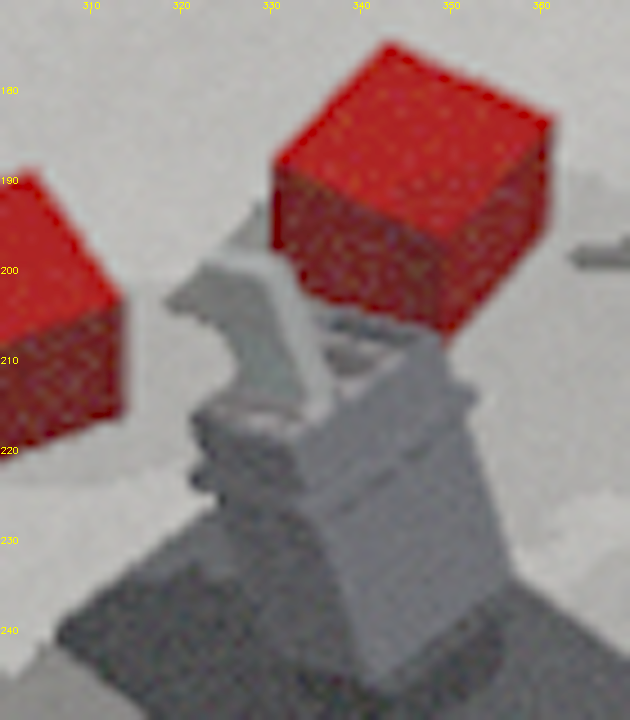

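View pics/top15c.png

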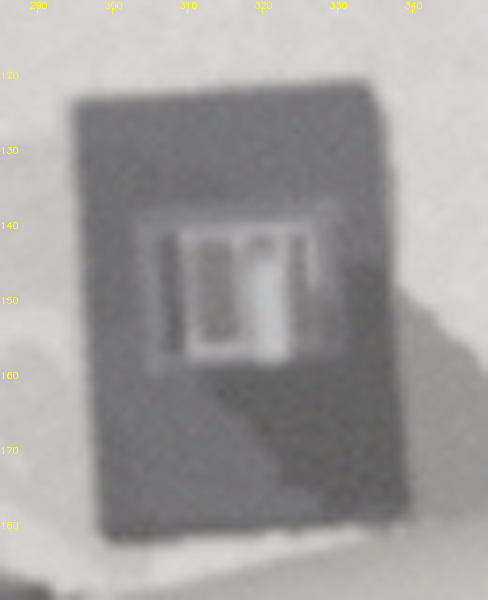

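View pics/top15.png

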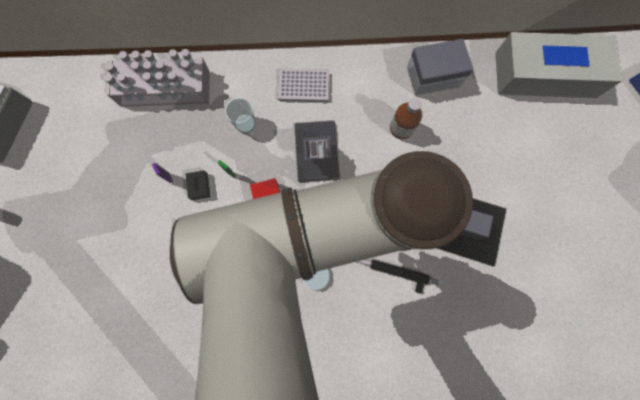

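Run:
```python
from h import *
Rm,t=mag([664.9,3.5,np.deg2rad(1.07)])
for h in (30,33,36,39): print(h,P("scene",[t+Rm@[x,-5.4+y,h] for x,y in((-13,-4),(13,-4),(13,4))]).round(1).tolist())
im=cv2.imread("pics/scene15.png")[:,:,::-1].copy()
q=P("scene",[t+Rm@[x,-5.4+y,h] for h in(0,36) for x,y in((-13,-4),(13,-4),(13,4),(-13,4))])
c=cv2.resize(im[170:250,300:370],None,fx=9,fy=9,interpolation=cv2.INTER_CUBIC)
for a,b in((0,1),(1,2),(4,5),(5,6),(6,7),(7,4),(0,4),(1,5),(2,6)):
    cv2.line(c,*[tuple(int(v) for v in (q[k]-[300,170]+.5)*9) for k in(a,b)],(255,255,0),1)
cv2.imwrite("pics/ov.png",c[:,:,::-1])
crop(im,125,235,225,315,7,"pics/mat15.png")
# cap top centre on the mat, z=61
```

```text
30 [[323.6, 200.9], [331.3, 202.9], [333.9, 201.1]]
33 [[323.2, 199.7], [330.9, 201.7], [333.5, 199.9]]
36 [[322.8, 198.6], [330.5, 200.6], [333.1, 198.7]]
39 [[322.4, 197.4], [330.1, 199.4], [332.7, 197.5]]
```

View pics/ov.png

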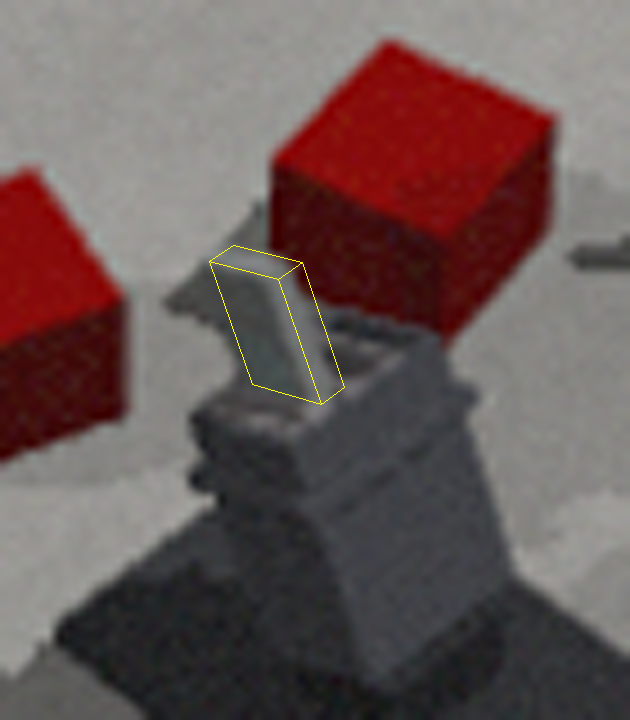

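View pics/mat15.png

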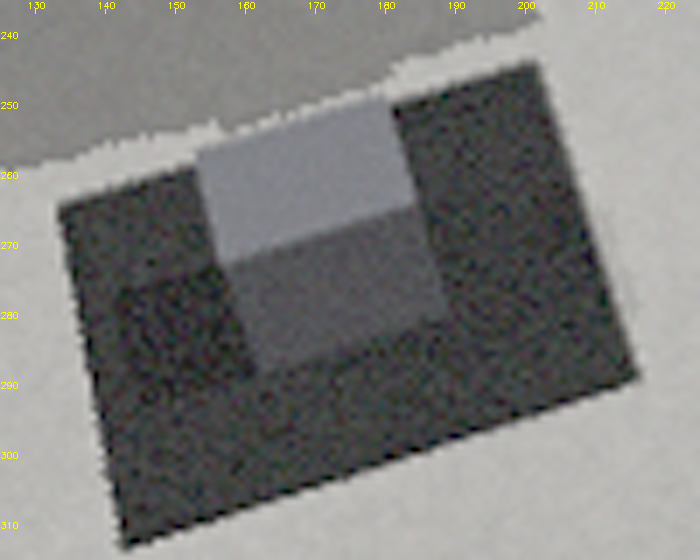

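Run:
```python
from h import *
q=ray("scene",[(161.5,288),(188.7,280.2)],4); m=q.mean(0); d=(q[1]-q[0]);L=np.linalg.norm(d);n=np.array([d[1],-d[0],0])/L
print(q.round(1),L,"cap centre",m-23.5*n, "yaw",np.degrees(np.arctan2(n[1],n[0])))
t=ray("scene",[(153,256.5),(180,248.5),(185.5,264),(156.5,272.5)],61); print(t.mean(0))
print("mat (scene) 498,-331")
for th in("thin_slide_centre","thick_slide_centre","cap_centre"): print(th,[( [round(v) for v in x["xyz"]],round(x["confidence"],2)) for x in arm.place_of(th,"scene")])
p,Rn,s=state(); print(s["clock"],s["joint_vel"].round(3)); arm.job_done()
```

```text
[[ 506.6 -367.1    4. ]
 [ 529.9 -312.     4. ]] 59.74303686482863 cap centre [ 496.59920136 -330.39082882    4.        ] yaw -22.9508645433784
[ 498.01583542 -329.73928474   61.        ]
mat (scene) 498,-331
thin_slide_centre [([480, 283, 49], 0.65), ([662, 2, 97], 0.59)]
thick_slide_centre [([662, 4, 98], 0.63), ([643, 215, 37], 0.63), ([646, 356, 37], 0.54)]
cap_centre [([537, 5, 24], 0.82), ([494, -331, 35], 0.73), ([590, 125, 25], 0.64)]
29.2 [ 0.003  0.    -0.001  0.002 -0.001  0.   ]
the job is handed in; nothing more can be done
```

Both parts of the job are done, and it was handed in at 29.2 s.

- **Cap:** I pulled it off along the slant and set it mouth down on the mat. It touched down at about 6 N before I opened the gripper. In the last picture its centre is within about 2 mm of the mat's centre.
- **Thick slide:** I took it from its stand (gripper width about 7 mm, so not the 5 mm one) and slid it into the middle slot. The slotted insert sat about 2.3 mm to the −y side. Sideways force rose to about 2.5 N on the way down, and a 0.4 mm shift cleared it. It met a firm stop at about 10 N, with the lower end about 39.5 mm below the mouth by the arm's readings. The last pictures from both cameras show it in the middle slot. In the scene camera's view it stands out about 36 mm, as it should when home.
- **Everything else:** the thin slide, the red boxes, the green and purple pieces and the glassware look unmoved. I checked the thin slide with the detector and the rest by eye; the arm hid a few items from the top camera.

Two checks were weaker or disagreed:
- **Detector:** in the final check it also labelled the slide in the magazine as the thin one. The gripper width and the pictures say it is the thick one.
- **Cameras:** the two disagreed by 2–6 mm in x, so I relied on the averaged position and on touch.

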